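Put the needle files away and lock the rack

ROBOT

A 6-joint arm with a two-finger parallel gripper is mounted at the origin on the work surface. World frame = base frame: x ahead of the robot, y to its left, z up, the work surface at z = 0. Lengths are in m, angles in rad, forces in N, time in s.
With the tool pointing down it reaches from about 0.325 to 0.85 m from the base axis. Payload 4.4 kg.
Tool frame: the origin (TCP) lies on the mounting face of the last link; the fingertips stand 199 mm ahead of it and the grasp point (between the pads) lies 180 mm ahead of it; z points along the fingers, y is the line along which they close (so a half turn about z gives the same grasp; the last joint's range is limited). The gripper opens to 94 mm and grips with 3 to 60 N. Pads are 16 mm wide; open, the fingers measure 119 mm over their backs; the gripper's body (75 mm by 177 mm) begins 78 mm behind the grasp point.
Start: joints at [-1.254, 0.207, 1.542, -0, 1.393, -0.15], TCP at [0.259, -0.513, 0.405] pointing down, gripper open.
Joint ranges: [-2.73, 2.73], [-0.86, 2.22], [0.23, 2.46], [-1.11, 4.25], [0.08, 2.63], [-2.82, 2.82]. Speed limits (rad/s): [2.79, 2.79, 3.14, 3.14, 3.14, 3.14].

INTERFACE

Orientations are given as [roll, pitch, yaw] about the fixed x, y, z axes, in that order (R = Rz(yaw) Ry(pitch) Rx(roll)).
In Python, from rig import sensors, grab_frame, robot gives the robot as it stands.
- The arm moves only by the tool arm_command, never from a script. Its argument "commands" is a list of rows, each an object with "grip": the finger opening in cm, from 0 to 9.4; "linear": the shift along the tool's x, y, z in cm, a list of three; "rotation": the turn, a rotation vector about the tool's x, y, z in degrees, a list of three. A call has exactly 8 rows; each row shifts and turns the commanded pose from where the row before left it, along the tool's axes as they then stand; what a row does not reach is not made up. A row lasts 1/10 s, in which the tool goes at most 50 mm and 8.59 degrees, less where a joint would pass 70% of its speed; a pose out of reach is approached as far as the arm can. A call with a gripper value outside its range is refused whole. The fingers move at their own pace and stop on an object; "force" is the grip in N (left out, the last holds). Time passes only in rows, so rows that do not move let the fingers close, or fill a call up. It gives the time, the measured TCP pose, the force, the opening and the grip force at its end, in the units of the state.
- sensors.get_obs(): the state, without advancing time (a new reading comes with each control period).
- grab_frame(name): name is "side" or "top"; returns a dict with "img" (400x640x3 uint8, blue, green, red), "z_map" (400x640 float32, m along the optical axis (not along the pixel's ray), 0 where there is no reading), "vertical_fov" (degrees; the focal length in pixels is half the picture's height over the tangent of half this angle, whatever the lens; pixels are square), "cx", "cy" (the principal point, pixels), "world_from_camera" (4x4, takes a point from camera to world coordinates). Camera axes: x right, y down, z forward; pixel columns grow to the right and rows downward; lengths in m; the calibration is good to about 2 mm. A picture is of the moment at which its call begins.
- robot.sign_off(): hands the job in; it is judged then, once.
The state is a dict: "clock": time; "qpos": joint angles; "qd": joint speeds; "tau": joint torques, N m; "tool_pos": TCP position; "ee_rot": TCP orientation; "force": force on the tool from outside, world axes, zero at the start; "ft_torque": the same for the moment, N m; "width": finger opening in m; "gripper_force": force on a finger pad.
Only numpy, scipy, OpenCV 4.12 (cv2) and the standard library are available. Lean on these libraries where they do the work, as an engineer would, in place of code of your own. Each camera call takes 0.05 s, during which the arm holds its last target. There are 200 camera calls.

TASK

Put the files away for the night. First slide the copper wax pot along its plate, without lifting or tipping it, from the red ring to the middle of the blue ring, so it is out of the keeper bar's way; then swing the yellow keeper bar well clear and lay every loose orange-handled file in a slot of its own in the rack, its handle down in both notched rails and centred between them, blade pointing away from the robot. Last, swing the keeper bar fully shut until it clicks home in its catch, and leave the other things on the bench where they are.

Things in the scene. Friction and masses are not known exactly. Their poses are not given: they have to be found in the camera images.
- rack: Fixed rack, level: blue-painted base 165 x 335 mm, 8 mm thick, with two wooden notched rails along its y axis, 12 mm thick, 12 mm high above the base, centred at x = -28 and +28 mm (44 mm gap for fingers). Their notches line up into five slots along x, at y = +98, +54, +10, -34, -78 mm. Origin: underside, beneath the shut bar, midway between the rails; x points to the back, away from the robot
- rack_slot (a point): Middle of the slot nearest the bar's pin (rack y = +98 mm), on the slot's floor, which is the base's top, 8 mm above the bench. All five slots are alike: notches 26 mm wide, pitch 44 mm, continuing towards rack -y
- rack_back (a point): Middle of the rack's back edge (rack x = +105, y = 0 mm, 8 mm above the bench); the blades point to this side
- catch (a point): Top of the dark catch block on the rack (34 x 22 mm, top 42 mm above the bench) whose spring ball holds the end of the shut keeper bar
- keeper (a joint): Yellow keeper bar 270 x 14 x 8 mm on a vertical pin at rack x = 0, y = +158 mm. Angle in rad: 0 = shut (stop), lying along rack -y over all slots; grows as it swings towards the robot (clockwise from above), stop at 1.75; 1.57 = along rack -x. Stays where left (0.06 N m). Closing, it meets the catch's ball at 0.07 and clicks home below 0.033, needing about 6 N at the knob
- keeper_hinge (a point): Point on the axis of the keeper bar's vertical pin, 35 mm above the bench. The bar's underside is 31 mm and its top 39 mm above the bench: it passes 5 mm over seated file handles but strikes the wax pot on the red ring
- keeper_knob (a point): Middle of the black round upright knob on the keeper bar, 170 mm from the pin; 16 mm diameter, 30 mm tall (39 to 69 mm above the bench; this point is at 54 mm)
- plate: White plate 110 x 280 mm, 6 mm thick, fixed on the bench in front of the rack (robot side). Origin: centre of underside; its long side is its y axis, which points to the robot's left. Two painted rings, 92 mm outside diameter
- red_ring (a point): Centre of the red ring on the plate's top (plate y = +85 mm): where the pot starts, in the way of the keeper bar
- blue_ring (a point): Centre of the blue ring on the plate's top (plate y = -85 mm): parking place, clear of the keeper bar
- pot: Copper wax pot with a fixed steel lid, loose, 0.35 kg: 64 mm diameter, 50 mm tall to the lid's top, with a black round knob on the lid, 18 mm diameter, 25 mm tall (50 to 75 mm above the pot's underside). Origin: centre of underside; z up
- file0: Needle file, loose, 40 g, may be absent: orange square-section handle 80 x 18 x 18 mm (any of its four sides may lie down) and a dark steel blade 60 mm long, 8 x 4 mm. Origin: centre of the handle (9 mm above what it lies on); x points along the file to the blade's tip, the blade spans x = +40 to +100 mm
- file1: Needle file, loose, 40 g, may be absent: orange square-section handle 80 x 18 x 18 mm (any of its four sides may lie down) and a dark steel blade 60 mm long, 8 x 4 mm. Origin: centre of the handle (9 mm above what it lies on); x points along the file to the blade's tip, the blade spans x = +40 to +100 mm
- file2: Needle file, loose, 40 g, may be absent: orange square-section handle 80 x 18 x 18 mm (any of its four sides may lie down) and a dark steel blade 60 mm long, 8 x 4 mm. Origin: centre of the handle (9 mm above what it lies on); x points along the file to the blade's tip, the blade spans x = +40 to +100 mm
- file3: Needle file, loose, 40 g, may be absent: orange square-section handle 80 x 18 x 18 mm (any of its four sides may lie down) and a dark steel blade 60 mm long, 8 x 4 mm. Origin: centre of the handle (9 mm above what it lies on); x points along the file to the blade's tip, the blade spans x = +40 to +100 mm
- file4: Needle file, loose, 40 g, may be absent: orange square-section handle 80 x 18 x 18 mm (any of its four sides may lie down) and a dark steel blade 60 mm long, 8 x 4 mm. Origin: centre of the handle (9 mm above what it lies on); x points along the file to the blade's tip, the blade spans x = +40 to +100 mm
- bottle: Small green glass bottle with paper label, 52 mm diameter, 95 mm tall; bystander, to be left alone
- oil_jar: Small amber oil jar, 48 mm diameter, 60 mm tall; bystander, to be left alone
- loupe: Black eye loupe, 36 mm diameter, 30 mm tall; bystander, to be left alone
- screwdriver: Small screwdriver with black handle, 130 mm long, lying; bystander, to be left alone
- parts_tray: Grey open parts tray 100 x 80 x 20 mm; bystander, to be left alone
- weight: Brass weight, 32 mm diameter, 38 mm tall; bystander, to be left alone

How it is judged:
On the way, in this order (a step that is already met when the one before it is completed fails the run):
1. the wax pot stands in the blue ring (horizontal distance between pot and blue_ring below 0.015 m and z of pot in the frame of plate below 0.01 m and angle between pot's own z axis and vertical below 0.1 rad and linear speed of pot below 0.02 m/s), for 0.2 s.
2. every file lies in the rack while the keeper bar is swung clear (x of file0 in the frame of rack between -0.018 and 0.018 m and y of file0 in the frame of rack between -0.086 and 0.106 m and z of each of file0, file1, file2, file3, file4 in the frame of rack below 0.0205 m and x of rack_back in the frame of file0 above 0.05 m and linear speed of each of file0, file1, file2, file3, file4 below 0.02 m/s and x of file1 in the frame of rack between -0.018 and 0.018 m and y of file1 in the frame of rack between -0.086 and 0.106 m and x of rack_back in the frame of file1 above 0.05 m and x of file2 in the frame of rack between -0.018 and 0.018 m and y of file2 in the frame of rack between -0.086 and 0.106 m and x of rack_back in the frame of file2 above 0.05 m and x of file3 in the frame of rack between -0.018 and 0.018 m and y of file3 in the frame of rack between -0.086 and 0.106 m and x of rack_back in the frame of file3 above 0.05 m and x of file4 in the frame of rack between -0.018 and 0.018 m and y of file4 in the frame of rack between -0.086 and 0.106 m and x of rack_back in the frame of file4 above 0.05 m and value of joint keeper above 0.6 rad), for 0.2 s.
3. the keeper bar is shut in its catch (value of joint keeper below 0.025 rad), for 0.2 s.
At the end, for the whole second after the job is handed in: Pot upright on the plate within 15 mm of the blue ring's centre; every file at rest in a slot, handle down in both notches (centre within 18 mm of midway, at most 20.5 mm above the bench), blade to the back; keeper bar shut past its catch (under 0.025 rad) (all of step 1 and x of file0 in the frame of rack between -0.018 and 0.018 m and y of file0 in the frame of rack between -0.086 and 0.106 m and z of each of file0, file1, file2, file3, file4 in the frame of rack below 0.0205 m and x of rack_back in the frame of file0 above 0.05 m and linear speed of each of file0, file1, file2, file3, file4 below 0.02 m/s and x of file1 in the frame of rack between -0.018 and 0.018 m and y of file1 in the frame of rack between -0.086 and 0.106 m and x of rack_back in the frame of file1 above 0.05 m and x of file2 in the frame of rack between -0.018 and 0.018 m and y of file2 in the frame of rack between -0.086 and 0.106 m and x of rack_back in the frame of file2 above 0.05 m and x of file3 in the frame of rack between -0.018 and 0.018 m and y of file3 in the frame of rack between -0.086 and 0.106 m and x of rack_back in the frame of file3 above 0.05 m and x of file4 in the frame of rack between -0.018 and 0.018 m and y of file4 in the frame of rack between -0.086 and 0.106 m and x of rack_back in the frame of file4 above 0.05 m and value of joint keeper below 0.025 rad); the robot touches nothing.
It fails at once if the pot is lifted off its plate (over 8 mm) or tipped (z of pot in the frame of plate above 0.014 m or angle between pot's own z axis and vertical above 0.3 rad).
It fails at once if a bystander is moved over 40 mm (distance of any of bottle, oil_jar, loupe, screwdriver, parts_tray, weight from where it was at the start of the episode above 0.04 m).
Of file0, file1, file2, file3, file4 only 3 to 5 are there at a start; the rules pass over those that are not, and their reading is None.
At some moment in a run one of file0, file1, file2, file3, file4 may be knocked a few centimetres aside while the robot is not near it.
Once in a run the grip may slacken for a moment while it holds something.
It also fails if it takes over 210 s, if anything falls off the work surface, if the arm or the gripper's body presses on something with over 40 N, if the wrist force passes 120 N, or if a joint passes its speed limit or range.

## Working session

There is one attempt and no reset: what is moved stays moved. The work goes in short steps, Python scripts to look and compute and a tool call to move; the robot and the scene stay as the last step left them, time stands still between calls to the robot, and variables do not carry over. Pictures are saved under pics/ and viewed, at most 14 in all, crops included, and the job is handed in when it is done.

Besides the shell and the picture viewer there is one more tool, called after ">>>" as name(argument=value, ...) on one line, values as JSON. arm_command: Moves the arm, as the interface text tells. Its arguments: {"type":"object","properties":{"commands":{"type":"array"},"force":{"type":"number"}},"required":["commands"]}

```bash
mkdir -p pics; ls; cat > h.py <<'E'
import numpy as np, cv2, sys
from rig import sensors, grab_frame, robot
def cloud(f):
    H,W=f["z_map"].shape; fl=H/2/np.tan(np.radians(f["vertical_fov"])/2)
    u,v=np.meshgrid(np.arange(W),np.arange(H)); z=f["z_map"].astype(float)
    P=np.stack([(u-f["cx"])/fl*z,(v-f["cy"])/fl*z,z,np.ones_like(z)],-1)@np.asarray(f["world_from_camera"]).T
    P[z==0]=np.nan
    return P[...,:3]
def snap(cam,name):
    f=grab_frame(cam); cv2.imwrite(f"pics/{name}.png",f["img"]); return f
E
python3 - <<'E'
from h import *
for c in("top","side"):
    f=snap(c,c+"0"); P=cloud(f); np.save(c+"0.npy",P); print(c,f["vertical_fov"],f["cx"],f["cy"],np.round(f["world_from_camera"],3).tolist())
o=sensors.get_obs(); print({k:np.round(v,3).tolist() for k,v in o.items()})
E
```

```text
pics
top 43.428477423889184 317.78438381278863 202.038056345551 [[-0.015, -0.982, 0.191, 0.301], [-1.0, 0.016, 0.005, -0.001], [-0.008, -0.19, -0.982, 1.486], [0.0, 0.0, 0.0, 1.0]]
side 57.70023982908497 317.9077287010622 197.69518564757865 [[0.994, -0.079, 0.072, 0.477], [-0.105, -0.589, 0.801, -0.942], [-0.021, -0.804, -0.594, 0.761], [0.0, 0.0, 0.0, 1.0]]
{'clock': 0.1, 'qpos': [-1.254, 0.207, 1.543, -0.0, 1.394, -0.15], 'qd': [0.0, -0.001, -0.002, -0.0, -0.001, -0.001], 'tau': [0.0, -37.186, -28.229, 0.07, 0.031, -0.0], 'tool_pos': [0.259, -0.513, 0.404], 'ee_rot': [-3.14, -0.0, 0.468], 'force': [0.005, 0.114, -0.349], 'ft_torque': [0.028, 0.016, -0.056], 'gripper_force': 0.0, 'width': 0.094}
```

View pics/top0.png

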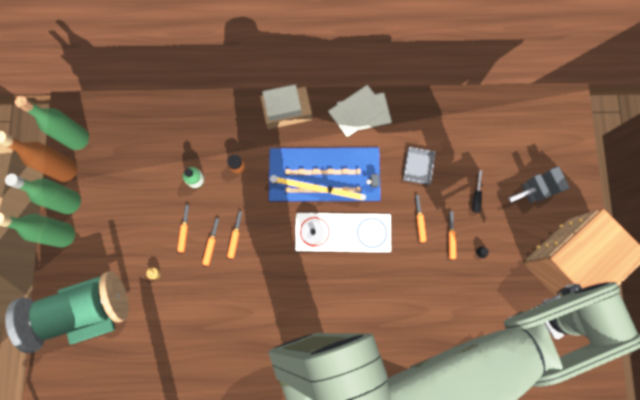

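View pics/side0.png

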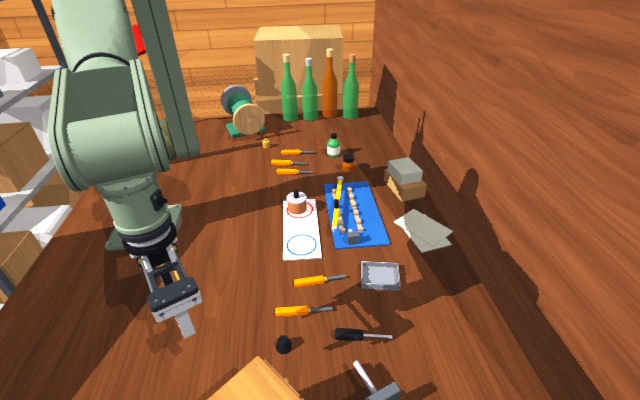

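Top view: rack around (325,175), with the yellow bar from (274,180) to (365,195) and its knob at (331,188). The plate is around (343,233), with the pot at (313,231). Five files lie at (183,235), (210,245), (234,240), (421,220) and (452,240), all with blades pointing away.

```bash
cat >> h.py <<'E'
from scipy import ndimage
def mask(hsv,lo,hi): return cv2.inRange(hsv,lo,hi)>0
def blobs(m,n=15):
    l,k=ndimage.label(m,np.ones((3,3)))
    return [l==i for i in range(1,k+1) if (l==i).sum()>=n]
def files(f,P):
    hsv=cv2.cvtColor(f["img"],cv2.COLOR_BGR2HSV); out=[]
    for b in blobs(mask(hsv,(10,200,150),(21,255,255))&(P[...,2]>.004)&(P[...,2]<.045)&(abs(P[...,1])<.62)):
        q=P[b]; q=q[np.isfinite(q[:,0])]
        top=np.percentile(q[:,2],90); t=q[q[:,2]>top-.005]
        (c,s,a)=cv2.minAreaRect((t[:,:2]*1000).astype(np.float32))
        w=cv2.boxPoints((c,s,a)); e=[w[1]-w[0],w[2]-w[1]]; d=max(e,key=np.linalg.norm); d=d*np.sign(d[0])
        vu=np.argwhere(b).mean(0)
        out.append((np.round(c,1).tolist(),np.round(sorted(s),0).tolist(),round(float(np.degrees(np.arctan2(d[1],d[0]))),1),round(top*1000,1),vu[::-1].round().tolist(),len(q)))
    return sorted(out,key=lambda r:-r[0][1])
E
python3 - <<'E'
from h import *
for c in("top","side"):
    f={"img":cv2.imread(f"pics/{c}0.png")}; P=np.load(c+"0.npy"); hsv=cv2.cvtColor(f["img"],cv2.COLOR_BGR2HSV)
    print(c)
    for r in files(f,P): print(" file",r)
    Z=P[...,2]
    def rect(name,m,lo,hi):
        m=m&(Z>lo)&(Z<hi)&(abs(P[...,1])<.3)&(P[...,0]<.8)&(P[...,0]>.3)
        bs=blobs(m,20)
        if not bs: print(name,"none"); return
        b=max(bs,key=lambda x:x.sum()); q=P[b]
        (cc,s,a)=cv2.minAreaRect((q[:,:2]*1000).astype(np.float32)); print(" ",name,np.round(cc,1),np.round(s,1),round(a,1),"z",np.round(np.median(q[:,2])*1000,1),b.sum(),"ctr",np.round(np.mean(q,0)*1000,1))
    rect("blue",mask(hsv,(100,120,60),(125,255,255)),.003,.014)
    rect("plate",mask(hsv,(0,0,130),(180,70,255)),.001,.012)
    rect("yellow",mask(hsv,(22,150,100),(35,255,255)),.03,.05)
    rect("high40-70",np.ones_like(Z,bool),.045,.085)
    for b in blobs((Z>.045)&(Z<.09)&(P[...,0]>.35)&(P[...,0]<.75)&(abs(P[...,1])<.35),6):
        q=P[b]; print("  hi",np.round(q.mean(0)*1000),np.round(np.ptp(q,0)*1000),b.sum(), "max",np.round(q[:,2].max()*1000), "meantop",np.round(q[q[:,2]>q[:,2].max()-.006].mean(0)*1000))
E
```

```text
top
  blue [677.1 -13.7] [333.5 163.4] 88.5 z 8.2 2950 ctr [701.2 -31.1   8.2]
  plate [497.6 -67.3] [286.6 119. ] 88.1 z 6.0 2836 ctr [495.7 -80.4   6. ]
yellow none
  high40-70 [490.   22.3] [60.4 62.4] 89.1 z 56.3 399 ctr [490.1  22.2  57.8]
  hi [702. 251.  59.] [43. 43. 22.] 177 max 67.0 meantop [702. 250.  63.]
  hi [615. -28.  65.] [14. 15. 30.] 32 max 76.0 meantop [615. -31.  72.]
  hi [490.  22.  58.] [63. 61. 38.] 400 max 86.0 meantop [489.  23.  83.]
side
 file ([486.4, 403.4], [22.0, 77.0], 8.4, np.float64(15.8), [290.0, 152.0], 48)
 file ([444.7, 322.6], [15.0, 81.0], -2.4, np.float64(15.9), [281.0, 163.0], 53)
 file ([462.7, 256.1], [20.0, 78.0], -16.9, np.float64(16.3), [286.0, 172.0], 64)
 file ([696.5, 237.0], [12.0, 34.0], -24.9, np.float64(38.0), [346.0, 166.0], 68)
 file ([505.0, -302.2], [16.0, 82.0], 11.9, np.float64(16.2), [310.0, 282.0], 102)
 file ([453.8, -393.1], [14.0, 79.0], 7.6, np.float64(18.4), [294.0, 312.0], 140)
  blue [674.4 -15.4] [334.8 164.4] 89.1 z 8.5 2133 ctr [691.2 -49.6   8.4]
  plate [497.2 -63. ] [289.8 111.5] 88.3 z 6.4 1713 ctr [495.3 -98.5   6.3]
  yellow [638.1  72.5] [113.6  13.7] 77.1 z 39.4 75 ctr [637.   66.5  39.2]
  high40-70 [490.2  22.7] [66.5 62.3] 60.6 z 56.4 240 ctr [488.9  14.   58.2]
  hi [701. 245.  58.] [40. 42. 18.] 85 max 64.0 meantop [702. 249.  61.]
  hi [489.  14.  58.] [63. 68. 38.] 240 max 83.0 meantop [489.  20.  81.]
  hi [615. -32.  60.] [14. 11. 26.] 40 max 72.0 meantop [616. -30.  69.]
```

>>> arm_command(commands=[{"grip":9.4,"linear":[0,0,0],"rotation":[0,0,6.7]},{"grip":9.4,"linear":[0,0,0],"rotation":[0,0,6.7]},{"grip":9.4,"linear":[0,0,0],"rotation":[0,0,6.7]},{"grip":9.4,"linear":[0,0,0],"rotation":[0,0,6.7]},{"grip":9.4,"linear":[1.65,-3.82,0.5],"rotation":[0,0,0]},{"grip":9.4,"linear":[1.65,-3.82,0.5],"rotation":[0,0,0]},{"grip":9.4,"linear":[1.65,-3.82,0.5],"rotation":[0,0,0]},{"grip":9.4,"linear":[1.65,-3.82,0.5],"rotation":[0,0,0]}])

```text
clock: 0.9
tool_pos: [0.3254, -0.3588, 0.3839]
ee_rot: [-3.141, 0.0, -0.001]
force: [0.2, 0.3, -0.2]
width: 0.0941
gripper_force: 0.0
```

>>> arm_command(commands=[{"grip":9.4,"linear":[1.65,-3.82,0.5],"rotation":[0,0,0]},{"grip":9.4,"linear":[1.65,-3.82,0.5],"rotation":[0,0,0]},{"grip":9.4,"linear":[1.65,-3.82,0.5],"rotation":[0,0,0]},{"grip":9.4,"linear":[1.65,-3.82,0.5],"rotation":[0,0,0]},{"grip":9.4,"linear":[1.65,-3.82,0.5],"rotation":[0,0,0]},{"grip":9.4,"linear":[1.65,-3.82,0.5],"rotation":[0,0,0]},{"grip":9.4,"linear":[1.65,-3.82,0.5],"rotation":[0,0,0]},{"grip":9.4,"linear":[0,0,0],"rotation":[0,0,0]}])

```text
clock: 1.7
tool_pos: [0.4412, -0.0891, 0.3485]
ee_rot: [-3.139, 0.002, 0.007]
force: [-1.2, -0.8, 0.1]
width: 0.0943
gripper_force: 0.0
```

```bash
python3 - <<'E'
from h import *
o=sensors.get_obs(); print(o["clock"],np.round(o["tool_pos"],4),np.round(o["ee_rot"],3),np.round(o["qpos"],2))
for c in("top","side"):
    im=cv2.imread(f"pics/{c}0.png"); P=np.load(c+"0.npy"); hsv=cv2.cvtColor(im,cv2.COLOR_BGR2HSV)
    pts={"top":[(183,235),(209,246),(234,240),(421,222),(452,240),(300,184)],"side":[(301,240)]}[c]
    print([hsv[v,u].tolist()+np.round(P[v,u]*1000).tolist() for u,v in pts])
    on=(P[...,2]<.012)&(P[...,0]<.56)&(P[...,0]>.43)
    for n,m,ok in(("blue",mask(hsv,(95,60,80),(130,255,255)),P[...,1]<-.09),("red",mask(hsv,(0,80,80),(8,255,255))|mask(hsv,(172,80,80),(180,255,255)),(P[...,1]>-.04)&(P[...,1]<.08))):
        q=P[m&on&ok&(P[...,2]>.003)]; 
        if len(q)>8:
            A=np.c_[2*q[:,:2],np.ones(len(q))]; s=np.linalg.lstsq(A,(q[:,:2]**2).sum(1),rcond=None)[0]
            print(c,n,len(q),np.round(s[:2]*1000,1),"r",round(1000*np.sqrt(s[2]+s[0]**2+s[1]**2),1))
E
```

```text
1.7 [ 0.4412 -0.0891  0.3485] [-3.139e+00  2.000e-03  7.000e-03] [-0.39 -0.01  1.9   0.    1.25  1.17]
[[23, 129, 255, 494.0, 406.0, 14.0], [23, 130, 255, 460.0, 327.0, 19.0], [23, 128, 255, 476.0, 254.0, 19.0], [23, 128, 255, 522.0, -299.0, 13.0], [23, 130, 255, 467.0, -386.0, 15.0], [29, 113, 255, 637.0, 58.0, 40.0]]
top red 17 [500.6  18.6] r 42.0
[[0, 0, 255, 494.0, -134.0, 7.0]]
side blue 85 [ 493.3 -151.1] r 42.9
side red 48 [498.5  18.8] r 42.9
```

>>> arm_command(commands=[{"grip":9.4,"linear":[1.63,-3.72,0],"rotation":[0,0,0]},{"grip":9.4,"linear":[1.63,-3.72,0],"rotation":[0,0,0]},{"grip":9.4,"linear":[1.63,-3.72,0],"rotation":[0,0,0]},{"grip":9.4,"linear":[0,0,0],"rotation":[0,0,0]},{"grip":9.4,"linear":[0,0,2.5],"rotation":[0,0,0]},{"grip":9.4,"linear":[0,0,2.5],"rotation":[0,0,0]},{"grip":9.4,"linear":[0,0,2],"rotation":[0,0,0]},{"grip":9.4,"linear":[0,0,0],"rotation":[0,0,0]}])

```text
clock: 2.5
tool_pos: [0.4876, 0.0175, 0.2765]
ee_rot: [-3.141, 0.008, -0.001]
force: [0.5, -0.8, 1.0]
width: 0.0942
gripper_force: 0.0
```

```bash
python3 - <<'E'
from h import *
o=sensors.get_obs(); print(o["clock"],np.round(o["tool_pos"],4),np.round(o["ee_rot"],3))
f=snap("side","s1"); f2=snap("top","t1")
for n,g in(("side",f),("top",f2)):
    P=cloud(g); h=cv2.cvtColor(g["img"],cv2.COLOR_BGR2HSV); print(n,[r[:4] for r in files(g,P)])
cv2.imwrite("pics/c1.png",cv2.resize(f["img"][100:300,200:440],None,fx=3,fy=3)[:600])
E
```

```text
2.5 [0.4876 0.0175 0.2765] [-3.141e+00  8.000e-03 -1.000e-03]
side [([426.6, 327.8], [24.0, 47.0], -25.7, np.float64(19.5)), ([434.6, 264.1], [12.0, 27.0], -58.4, np.float64(18.1)), ([696.5, 236.0], [11.0, 34.0], -26.5, np.float64(38.2)), ([504.4, -300.2], [17.0, 81.0], 7.6, np.float64(16.4)), ([454.9, -392.6], [15.0, 82.0], 7.4, np.float64(15.2))]
top []
```

View pics/c1.png

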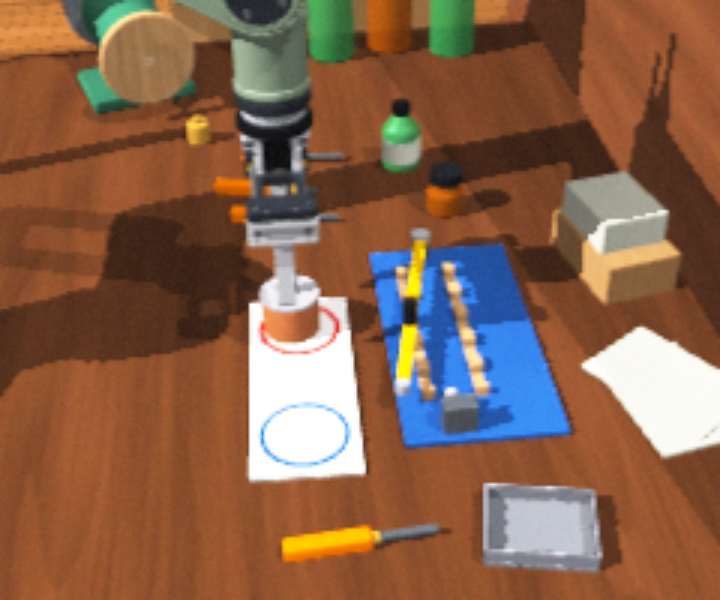

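The gripper stands over the pot, at crop (290,300), and the red and blue rings are clear. Next: descend, grip, slide.

>>> arm_command(commands=[{"grip":9.4,"linear":[0.2,-0.4,0],"rotation":[0,0,0]},{"grip":9.4,"linear":[0,0,2.2],"rotation":[0,0,0]},{"grip":9.4,"linear":[0,0,2.2],"rotation":[0,0,0]},{"grip":9.4,"linear":[0,0,2.0],"rotation":[0,0,0]},{"grip":9.4,"linear":[0,0,0],"rotation":[0,0,0]},{"grip":5.8,"linear":[0,0,0],"rotation":[0,0,0]},{"grip":5.8,"linear":[0,0,0],"rotation":[0,0,0]},{"grip":5.8,"linear":[0,0,0],"rotation":[0,0,0]}], force=12)

```text
clock: 3.4
tool_pos: [0.4925, 0.0225, 0.2172]
ee_rot: [3.141, -0.003, 0.0]
force: [0.6, 0.2, 0.5]
width: 0.0735
gripper_force: 0.0
```

>>> arm_command(commands=[{"grip":5.8,"linear":[0,0,0],"rotation":[0,0,0]},{"grip":5.8,"linear":[0,0,0],"rotation":[0,0,0]},{"grip":5.8,"linear":[0,0,0],"rotation":[0,0,0]},{"grip":5.8,"linear":[0,0,0],"rotation":[0,0,0]},{"grip":5.8,"linear":[0,0,0],"rotation":[0,0,0]},{"grip":5.8,"linear":[0,0,0],"rotation":[0,0,0]},{"grip":5.8,"linear":[0,0,0],"rotation":[0,0,0]},{"grip":5.8,"linear":[0,0,0],"rotation":[0,0,0]}])

```text
clock: 4.2
tool_pos: [0.4922, 0.0225, 0.2166]
ee_rot: [3.141, -0.002, 0.0]
force: [-0.8, 0.1, 5.1]
width: 0.0638
gripper_force: 12.0
```

>>> arm_command(commands=[{"grip":5.8,"linear":[0.02,0.5,0],"rotation":[0,0,0]},{"grip":5.8,"linear":[0.02,1.1,0],"rotation":[0,0,0]},{"grip":5.8,"linear":[0.02,1.1,0],"rotation":[0,0,0]},{"grip":5.8,"linear":[0.02,1.1,0],"rotation":[0,0,0]},{"grip":5.8,"linear":[0.02,1.1,0],"rotation":[0,0,0]},{"grip":5.8,"linear":[0.02,1.1,0],"rotation":[0,0,0]},{"grip":5.8,"linear":[0.02,1.1,0],"rotation":[0,0,0]},{"grip":5.8,"linear":[0.02,1.1,0],"rotation":[0,0,0]}])

```text
clock: 5.0
tool_pos: [0.4939, -0.0588, 0.2167]
ee_rot: [-3.139, -0.002, -0.001]
force: [0.1, 5.8, 6.6]
width: 0.0638
gripper_force: 12.0
```

>>> arm_command(commands=[{"grip":5.8,"linear":[0.02,1.1,0],"rotation":[0,0,0]},{"grip":5.8,"linear":[0.02,1.1,0],"rotation":[0,0,0]},{"grip":5.8,"linear":[0.02,1.1,0],"rotation":[0,0,0]},{"grip":5.8,"linear":[0.02,1.1,0],"rotation":[0,0,0]},{"grip":5.8,"linear":[0.02,1.1,0],"rotation":[0,0,0]},{"grip":5.8,"linear":[0.02,1.1,0],"rotation":[0,0,0]},{"grip":5.8,"linear":[0.02,1.1,0],"rotation":[0,0,0]},{"grip":5.8,"linear":[0,0,0],"rotation":[0,0,0]}])

```text
clock: 5.8
tool_pos: [0.4953, -0.1372, 0.2166]
ee_rot: [3.141, -0.002, -0.001]
force: [0.0, -0.5, 4.4]
width: 0.0637
gripper_force: 12.0
```

```bash
cat >> h.py <<'E'
def pot(P):
    q=P[(P[...,2]>.053)&(P[...,2]<.060)&(P[...,0]<.57)&(P[...,0]>.40)&(P[...,1]<.1)&(P[...,1]>-.25)]
    c,r=cv2.minEnclosingCircle((q[:,:2]*1000).astype(np.float32)); return np.round(c,1),round(r,1),len(q)
E
python3 - <<'E'
from h import *
o=sensors.get_obs(); print(o["clock"],np.round(o["tool_pos"],4),np.round(o["ee_rot"],3),o["width"],o["gripper_force"])
for c in("side","top"): print(pot(cloud(snap(c,c+"2"))))
E
```

```text
5.8 [ 0.4953 -0.1372  0.2166] [ 3.141e+00 -2.000e-03 -1.000e-03] 0.06368797059731557 12.000770419836044
(array([ 492.3, -153.6]), 29.2, 62)
(array([ 474.8, -136.4]), 25.7, 51)
```

>>> arm_command(commands=[{"grip":5.8,"linear":[0,0.6,0],"rotation":[0,0,0]},{"grip":5.8,"linear":[0,0.6,0],"rotation":[0,0,0]},{"grip":5.8,"linear":[0,0.1,0],"rotation":[0,0,0]},{"grip":5.8,"linear":[0,0,0],"rotation":[0,0,0]},{"grip":9.4,"linear":[0,0,0],"rotation":[0,0,0]},{"grip":9.4,"linear":[0,0,0],"rotation":[0,0,0]},{"grip":9.4,"linear":[0,0,0],"rotation":[0,0,0]},{"grip":9.4,"linear":[0,0,0],"rotation":[0,0,0]}])

```text
clock: 6.7
tool_pos: [0.4944, -0.1494, 0.2153]
ee_rot: [-3.141, 0.001, -0.0]
force: [-1.1, -0.1, -0.3]
width: 0.0919
gripper_force: 0.0
```

>>> arm_command(commands=[{"grip":9.4,"linear":[0,0,0],"rotation":[0,0,0]},{"grip":9.4,"linear":[0,0,0],"rotation":[0,0,0]},{"grip":9.4,"linear":[0,0,-1],"rotation":[0,0,0]},{"grip":9.4,"linear":[0,0,-2],"rotation":[0,0,0]},{"grip":9.4,"linear":[0,0,-4],"rotation":[0,0,0]},{"grip":9.4,"linear":[0,0,-4],"rotation":[0,0,0]},{"grip":9.4,"linear":[0,0,-3],"rotation":[0,0,0]},{"grip":4,"linear":[0,0,0],"rotation":[0,0,0]}])

```text
clock: 7.5
tool_pos: [0.4964, -0.1502, 0.362]
ee_rot: [3.136, -0.011, 0.0]
force: [0.9, -1.0, 0.8]
width: 0.0893
gripper_force: 0.0
```

```bash
python3 - <<'E'
from h import *
o=sensors.get_obs(); print(o["clock"],np.round(o["tool_pos"],4),np.round(o["ee_rot"],3),o["width"],o["gripper_force"])
for c in("side","top"): 
    P=cloud(snap(c,c+"3"));print(pot(P))
    q=P[(P[...,2]>.048)&(P[...,2]<.08)&(P[...,0]>.59)&(P[...,0]<.64)&(abs(P[...,1]+.03)<.04)]; print(q.mean(0),np.ptp(q,0))
E
```

```text
7.5 [ 0.4964 -0.1502  0.362 ] [ 3.136 -0.011  0.   ] 0.08927766837054885 0.0
(array([ 491.4, -147.5]), 34.5, 231)
[ 0.61519106 -0.03223459  0.06141519] [0.01358556 0.01633787 0.02318538]
(array([ 492. , -148.6]), 32.3, 158)
[ 0.6149103  -0.02882185  0.06572865] [0.01462981 0.01475752 0.02316264]
```

```bash
cat >> h.py <<'E'
def plan(x,y,z,yaw,n):
    "rows from the measured pose to world x,y,z (mm) and yaw (deg)"
    o=sensors.get_obs(); p=np.array(o["tool_pos"])*1000; w=np.degrees(o["ee_rot"][2])
    d=(np.array([x,y,z])-p)/n/10; dw=((yaw-w+180)%360-180)/n
    print("at",p.round(1),round(w,1),"norm/row",round(np.linalg.norm(d),2))
    last=None
    for i in range(n):
        a=np.radians(w+dw*i); r=[round(d[0]*np.cos(a)+d[1]*np.sin(a),2),round(d[0]*np.sin(a)-d[1]*np.cos(a),2),round(-d[2],2),round(-dw,2)]
        if r!=last: print(i,r)
        last=r
E
python3 -c "
from h import *
plan(615.5,-30,300,77,10)"
```

```text
at [ 494.7 -149.4  356.7] 0.0 norm/row 1.79
0 [np.float64(1.21), np.float64(-1.19), np.float64(0.57), np.float64(-7.7)]
1 [np.float64(1.36), np.float64(-1.02), np.float64(0.57), np.float64(-7.7)]
2 [np.float64(1.48), np.float64(-0.83), np.float64(0.57), np.float64(-7.7)]
3 [np.float64(1.58), np.float64(-0.62), np.float64(0.57), np.float64(-7.7)]
4 [np.float64(1.65), np.float64(-0.41), np.float64(0.57), np.float64(-7.7)]
5 [np.float64(1.69), np.float64(-0.18), np.float64(0.57), np.float64(-7.7)]
6 [np.float64(1.7), np.float64(0.05), np.float64(0.57), np.float64(-7.7)]
7 [np.float64(1.68), np.float64(0.27), np.float64(0.57), np.float64(-7.7)]
8 [np.float64(1.63), np.float64(0.49), np.float64(0.57), np.float64(-7.7)]
9 [np.float64(1.54), np.float64(0.71), np.float64(0.57), np.float64(-7.7)]
```

>>> arm_command(commands=[{"grip":4,"linear":[1.21,-1.19,0.57],"rotation":[0,0,-7.7]},{"grip":4,"linear":[1.36,-1.02,0.57],"rotation":[0,0,-7.7]},{"grip":4,"linear":[1.48,-0.83,0.57],"rotation":[0,0,-7.7]},{"grip":4,"linear":[1.58,-0.62,0.57],"rotation":[0,0,-7.7]},{"grip":4,"linear":[1.65,-0.41,0.57],"rotation":[0,0,-7.7]},{"grip":4,"linear":[1.69,-0.18,0.57],"rotation":[0,0,-7.7]},{"grip":4,"linear":[1.7,0.05,0.57],"rotation":[0,0,-7.7]},{"grip":4,"linear":[1.68,0.27,0.57],"rotation":[0,0,-7.7]}])

```text
clock: 8.4
tool_pos: [0.5908, -0.0532, 0.307]
ee_rot: [-3.137, 0.001, 1.081]
force: [-0.0, -0.6, 0.8]
width: 0.0399
gripper_force: 0.0
```

>>> arm_command(commands=[{"grip":4,"linear":[1.63,0.49,0.57],"rotation":[0,0,-7.7]},{"grip":4,"linear":[1.54,0.71,0.57],"rotation":[0,0,-7.7]},{"grip":4,"linear":[0,0,0],"rotation":[0,0,0]},{"grip":4,"linear":[0,0,0],"rotation":[0,0,0]},{"grip":4,"linear":[0,0,0],"rotation":[0,0,0]},{"grip":4,"linear":[0,0,0],"rotation":[0,0,0]},{"grip":4,"linear":[0,0,0],"rotation":[0,0,0]},{"grip":4,"linear":[0,0,0],"rotation":[0,0,0]}])

```text
clock: 9.2
tool_pos: [0.6154, -0.0304, 0.299]
ee_rot: [3.141, 0.0, 1.343]
force: [0.7, -0.4, 0.3]
width: 0.04
gripper_force: 0.0
```

```bash
python3 -c "
from h import *
plan(615.5,-30,245,77,4)"
```

```text
at [615.4 -30.4 299. ] 76.9 norm/row 1.35
0 [np.float64(0.01), np.float64(-0.0), np.float64(1.35), np.float64(-0.01)]
```

>>> arm_command(commands=[{"grip":4,"linear":[0,0,1.8],"rotation":[0,0,0]},{"grip":4,"linear":[0,0,1.8],"rotation":[0,0,0]},{"grip":4,"linear":[0,0,1.7],"rotation":[0,0,0]},{"grip":4,"linear":[0,0,0],"rotation":[0,0,0]},{"grip":1,"linear":[0,0,0],"rotation":[0,0,0]},{"grip":1,"linear":[0,0,0],"rotation":[0,0,0]},{"grip":1,"linear":[0,0,0],"rotation":[0,0,0]},{"grip":1,"linear":[0,0,0],"rotation":[0,0,0]}], force=8)

```text
clock: 10.0
tool_pos: [0.616, -0.0301, 0.2469]
ee_rot: [3.14, -0.0, 1.344]
force: [-0.8, -0.8, 2.1]
width: 0.0159
gripper_force: 8.0
```

>>> arm_command(commands=[{"grip":1,"linear":[0,0,0],"rotation":[0,0,0]},{"grip":1,"linear":[0,0,0],"rotation":[0,0,0]},{"grip":1,"linear":[0.01,-0.6,0],"rotation":[0,0,2]},{"grip":1,"linear":[0.06,-1.2,0],"rotation":[0,0,4]},{"grip":1,"linear":[0.06,-1.2,0],"rotation":[0,0,4]},{"grip":1,"linear":[0.06,-1.2,0],"rotation":[0,0,4]},{"grip":1,"linear":[0.06,-1.2,0],"rotation":[0,0,4]},{"grip":1,"linear":[0.06,-1.2,0],"rotation":[0,0,4]}])

```text
clock: 10.8
tool_pos: [0.5558, -0.0034, 0.2468]
ee_rot: [3.139, 0.002, 0.957]
force: [-2.6, -4.7, 6.0]
width: 0.0157
gripper_force: 8.0
```

>>> arm_command(commands=[{"grip":1,"linear":[0.09,-1.78,0],"rotation":[0,0,6]},{"grip":1,"linear":[0.09,-1.78,0],"rotation":[0,0,6]},{"grip":1,"linear":[0.09,-1.78,0],"rotation":[0,0,6]},{"grip":1,"linear":[0.09,-1.78,0],"rotation":[0,0,6]},{"grip":1,"linear":[0.09,-1.78,0],"rotation":[0,0,6]},{"grip":1,"linear":[0.09,-1.78,0],"rotation":[0,0,6]},{"grip":1,"linear":[0.09,-1.78,0],"rotation":[0,0,6]},{"grip":1,"linear":[0.09,-1.78,0],"rotation":[0,0,6]}])

```text
clock: 11.6
tool_pos: [0.4839, 0.1166, 0.2458]
ee_rot: [3.141, 0.0, 0.118]
force: [0.1, -0.8, 0.2]
width: 0.0157
gripper_force: 8.0
```

>>> arm_command(commands=[{"grip":1,"linear":[0.03,-0.9,0],"rotation":[0,0,3]},{"grip":1,"linear":[0,0,0],"rotation":[0,0,0]},{"grip":4,"linear":[0,0,0],"rotation":[0,0,0]},{"grip":4,"linear":[0,0,0],"rotation":[0,0,0]},{"grip":4,"linear":[0,0,-2],"rotation":[0,0,0]},{"grip":4,"linear":[0,0,-4],"rotation":[0,0,0]},{"grip":4,"linear":[0,0,-4],"rotation":[0,0,0]},{"grip":4,"linear":[0,0,0],"rotation":[0,0,0]}])

```text
clock: 12.4
tool_pos: [0.4862, 0.1247, 0.3518]
ee_rot: [-3.142, -0.013, 0.07]
force: [1.1, -0.3, 0.4]
width: 0.0401
gripper_force: 0.0
```

```bash
python3 - <<'E'
from h import *
o=sensors.get_obs(); print(o["clock"],np.round(o["tool_pos"],4),np.round(o["ee_rot"],3),o["width"])
for c in("top","side"):
    f=snap(c,c+"4"); P=cloud(f); np.save(c+"4.npy",P); print(c,pot(P))
    hsv=cv2.cvtColor(f["img"],cv2.COLOR_BGR2HSV)
    lo=(18,90,120) if c=="top" else (10,200,100)
    for b in blobs(mask(hsv,lo,(28,255,255))&(P[...,2]>.004)&(P[...,2]<.03)&(abs(P[...,1])<.6)&(P[...,0]<.6)&(P[...,0]>.35),25):
        q=P[b]; cc,s,a=cv2.minAreaRect((q[:,:2]*1000).astype(np.float32)); u=np.linalg.svd(q[:,:2]-q[:,:2].mean(0),full_matrices=False)[2][0]; u=u*np.sign(u[0])
        print(np.round(cc,1),np.round(s),round(np.degrees(np.arctan2(u[1],u[0])),1),"z",round(np.percentile(q[:,2],80)*1000,1),b.sum())
    x,y,z=P[...,0],P[...,1],P[...,2]
    q=P[(z>.030)&(z<.048)&(x>.6)&(x<.7)&(y<-.08)&(y>-.2)]; cc,s,a=cv2.minAreaRect((q[:,:2]*1000).astype(np.float32)); print("catch",np.round(cc,1),np.round(s),len(q),np.median(q[:,2]))
    q=P[(z>.030)&(z<.055)&(x>.63)&(x<.69)&(y>.1)&(y<.19)]; cc,s,a=cv2.minAreaRect((q[:,:2]*1000).astype(np.float32)); print("pin",np.round(cc,1),np.round(s),len(q),q[:,2].max())
    q=P[(z>.014)&(z<.028)&(x>.60)&(x<.71)&(y<.12)&(y>-.12)]; cc,s,a=cv2.minAreaRect((q[:,:2]*1000).astype(np.float32)); print("rails",np.round(cc,1),np.round(s),round(a,1),len(q))
f=cv2.imread("pics/side4.png"); t=cv2.imread("pics/top4.png")
cv2.imwrite("pics/c4.png",np.hstack([cv2.resize(t[130:270,260:400],(400,400),interpolation=2),cv2.resize(f[160:260,280:400],(400,400),interpolation=2)]))
E
```

```text
12.4 [0.4862 0.1247 0.3518] [-3.142 -0.013  0.07 ] 0.040120264380789576
top (array([ 493.4, -148. ]), 32.7, 278)
[ 504.9 -298.8] [75. 14.] 3.5 z 19.7 103
[489.8 407.1] [13. 80.] -6.0 z 20.2 109
[ 453.6 -386. ] [11. 74.] -3.6 z 20.5 100
catch [ 645.9 -155.4] [36. 33.] 110 0.040718998028850706
pin [647.6 137.5] [18. 32.] 63 0.047651924645149224
rails [ 6.539e+02 -3.000e-01] [238. 105.] 89.8 339
side (array([ 492.4, -148.4]), 33.8, 227)
[461.2 405.8] [17. 31.] -13.1 z 18.1 32
[444.5 327.6] [40. 83.] -14.2 z 18.4 97
[463.2 256. ] [23. 79.] -11.6 z 18.1 104
[ 504.1 -297. ] [81. 21.] 4.0 z 18.6 242
[ 454.2 -386.2] [20. 81.] -3.1 z 18.4 293
catch [ 645.8 -158.7] [36. 32.] 103 0.040803559081110996
pin [647.4 137.4] [24. 29.] 44 0.04520577556029104
rails [650.9  -7.9] [224.  69.] 89.6 200
```

View pics/c4.png

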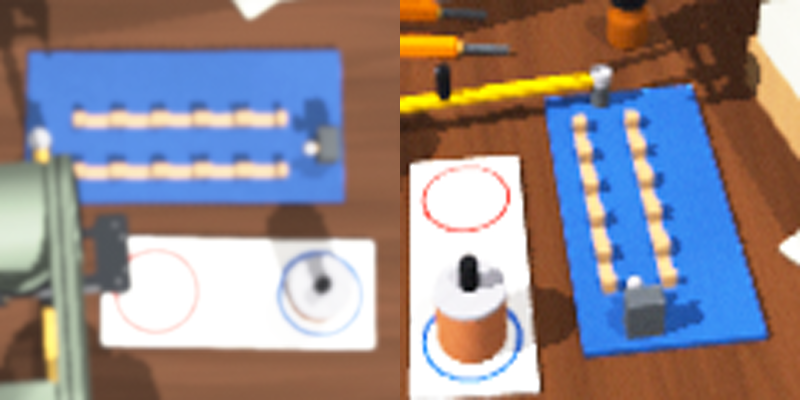

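Bar is swung clear, top view shows five notches per rail (crop row 118/170), pot in the blue ring. I now fit the notch pattern.

```bash
python3 - <<'E'
from h import *
from scipy.optimize import minimize
for c in("top","side"):
    P=np.load(c+"4.npy"); im=cv2.imread(f"pics/{c}4.png"); x,y,z=P[...,0]*1000,P[...,1]*1000,P[...,2]*1000
    reg=(x>605)&(x<705)&(y<118)&(y>-120)&(z<24)&(z>2)
    b=im[...,0].astype(int);r=im[...,2].astype(int)
    wood=reg&(r>b+10)&(z>12); 
    q=np.c_[x[wood],y[wood]]; bq=np.c_[x[reg&~wood],y[reg&~wood]]
    slots=np.array([98,54,10,-34,-78])
    def model(p,q):
        ca,sa=np.cos(p[2]),np.sin(p[2]); d=q-p[:2]; X=d@[ca,sa]; Y=d@[-sa,ca]
        on=1/(1+np.exp((abs(abs(X)-28)-6)/1.))
        dist=np.min(abs(Y[:,None]-slots),1); lo=1/(1+np.exp(-(dist-13)/1.))
        end=1/(1+np.exp((Y-129)/1.))/(1+np.exp((-109-Y)/1.))   # rail ends uncertain
        return on*lo*end
    cost=lambda p:-(model(p,q).sum()-model(p,bq).sum()*1.0)
    best=min((minimize(cost,[a,bb,t],method="Nelder-Mead",options=dict(xatol=.05,fatol=.01)) for a in(648,653,658) for bb in(-22,-17,-12,-7) for t in(-.03,-.01,0.01)),key=lambda s:s.fun)
    print(c,wood.sum(),best.x.round(3),round(best.fun,1),round(cost([653.3,-14,-.02]),1),"y range",q[:,1].min(),q[:,1].max())
E
```

```text
top 269 [ 6.52976e+02 -2.10700e+01 -1.70000e-02] -129.4 -18.2 y range -119.4278716522596 100.47277335602135
side 224 [ 6.51217e+02 -2.04570e+01 -9.00000e-03] -106.5 -58.8 y range -119.96648094500672 101.3813421371219<stdin>:12: RuntimeWarning: overflow encountered in exp
```

```bash
python3 -c "
from h import *
plan(504.5,-298,280,3.7,11)"
```

```text
at [484.  124.6 346.6] 4.0 norm/row 3.89
0 [np.float64(-0.08), np.float64(3.85), np.float64(0.61), np.float64(0.03)]
4 [np.float64(-0.07), np.float64(3.85), np.float64(0.61), np.float64(0.03)]
10 [np.float64(-0.06), np.float64(3.85), np.float64(0.61), np.float64(0.03)]
```

>>> arm_command(commands=[{"grip":5,"linear":[-0.07,3.85,0],"rotation":[0,0,0]},{"grip":5,"linear":[-0.07,3.85,0],"rotation":[0,0,0]},{"grip":5,"linear":[-0.07,3.85,0],"rotation":[0,0,0]},{"grip":5,"linear":[-0.07,3.85,0],"rotation":[0,0,0]},{"grip":5,"linear":[-0.07,3.85,0],"rotation":[0,0,0]},{"grip":5,"linear":[-0.07,3.85,0],"rotation":[0,0,0]},{"grip":5,"linear":[-0.07,3.85,0],"rotation":[0,0,0]},{"grip":5,"linear":[-0.07,3.85,0],"rotation":[0,0,0]}])

```text
clock: 13.3
tool_pos: [0.4984, -0.1841, 0.3431]
ee_rot: [-3.139, 0.004, 0.069]
force: [0.9, 0.5, -0.2]
width: 0.0498
gripper_force: 0.0
```

>>> arm_command(commands=[{"grip":5,"linear":[-0.07,3.85,1.5],"rotation":[0,0,0]},{"grip":5,"linear":[-0.07,3.85,2],"rotation":[0,0,0]},{"grip":5,"linear":[-0.07,3.85,2],"rotation":[0,0,0]},{"grip":5,"linear":[0,0,1],"rotation":[0,0,0]},{"grip":5,"linear":[0,0,0],"rotation":[0,0,0]},{"grip":5,"linear":[0,0,0],"rotation":[0,0,0]},{"grip":5,"linear":[0,0,0],"rotation":[0,0,0]},{"grip":5,"linear":[0,0,0],"rotation":[0,0,0]}])

```text
clock: 14.1
tool_pos: [0.5059, -0.297, 0.2816]
ee_rot: [3.141, -0.001, 0.071]
force: [-0.2, 0.1, 0.5]
width: 0.0497
gripper_force: 0.0
```

```bash
cat >> h.py <<'E'
def look(tag):
    for c in("top","side"):
        f=snap(c,c+tag); P=cloud(f); hsv=cv2.cvtColor(f["img"],cv2.COLOR_BGR2HSV)
        lo=(18,90,120) if c=="top" else (10,200,100)
        for b in blobs(mask(hsv,lo,(28,255,255))&(P[...,2]>.004)&(P[...,2]<.031)&(abs(P[...,1])<.6)&(P[...,0]<.8)&(P[...,0]>.35),25):
            q=P[b]; q=q[q[:,2]>np.percentile(q[:,2],80)-.006]; cc,s,a=cv2.minAreaRect((q[:,:2]*1000).astype(np.float32)); u=np.linalg.svd(q[:,:2]-q[:,:2].mean(0),full_matrices=False)[2][0]; u=u*np.sign(u[0])
            print(c,np.round(cc,1),np.round(s),round(np.degrees(np.arctan2(u[1],u[0])),1),"z",round(np.percentile(q[:,2],80)*1000,1),b.sum())
E
python3 -c "
from h import *
look('5')
plan(504.5,-298,202,3.7,4)"
```

```text
top [489.6 407.4] [13. 81.] -6.2 z 20.8 109
top [445.3 327.8] [13. 73.] -13.5 z 20.3 109
top [381.9 484. ] [21. 26.] -18.5 z 30.0 49
side [698.7 236.7] [17. 43.] -15.2 z 28.7 70
side [436.1 258. ] [15. 27.] -20.2 z 19.0 38
side [ 504.4 -297.8] [81. 18.] 3.4 z 18.7 245
side [ 453.1 -385.5] [19. 78.] -3.0 z 18.8 288
at [ 505.8 -297.3  281.6] 4.1 norm/row 1.99
0 [np.float64(-0.03), np.float64(0.02), np.float64(1.99), np.float64(0.09)]
```

>>> arm_command(commands=[{"grip":5,"linear":[0,0,2],"rotation":[0,0,0]},{"grip":5,"linear":[0,0,2],"rotation":[0,0,0]},{"grip":5,"linear":[0,0,2],"rotation":[0,0,0]},{"grip":5,"linear":[0,0,1.9],"rotation":[0,0,0]},{"grip":5,"linear":[0,0,0],"rotation":[0,0,0]},{"grip":1.2,"linear":[0,0,0],"rotation":[0,0,0]},{"grip":1.2,"linear":[0,0,0],"rotation":[0,0,0]},{"grip":1.2,"linear":[0,0,0],"rotation":[0,0,0]}], force=25)

```text
clock: 15.0
tool_pos: [0.5057, -0.298, 0.2024]
ee_rot: [3.141, -0.001, 0.07]
force: [0.0, 0.5, 0.6]
width: 0.0295
gripper_force: 0.0
```

>>> arm_command(commands=[{"grip":1.2,"linear":[0,0,0],"rotation":[0,0,0]},{"grip":1.2,"linear":[0,0,0],"rotation":[0,0,0]},{"grip":1.2,"linear":[0,0,-1],"rotation":[0,0,0]},{"grip":1.2,"linear":[0,0,-2],"rotation":[0,0,0]},{"grip":1.2,"linear":[0,0,-3],"rotation":[0,0,0]},{"grip":1.2,"linear":[0,0,-2],"rotation":[0,0,0]},{"grip":1.2,"linear":[0,0,0],"rotation":[0,0,0]},{"grip":1.2,"linear":[0,0,0],"rotation":[0,0,0]}])

```text
clock: 15.8
tool_pos: [0.5054, -0.2979, 0.282]
ee_rot: [3.141, -0.001, 0.07]
force: [-0.2, 0.9, -0.8]
width: 0.018
gripper_force: 25.0
```

```bash
python3 -c "
from h import *
look('6')
plan(651.4,-98.7,280,-0.8,8)"
```

```text
top [489.8 406.1] [13. 81.] -6.1 z 21.6 111
top [445.5 328.4] [13. 72.] -13.6 z 20.7 108
top [382.3 486.1] [28. 27.] 61.3 z 29.9 58
side [700.2 236.8] [17. 44.] -6.6 z 29.6 70
side [432.6 259.8] [15. 31.] -38.4 z 17.3 33
side [ 454.2 -386. ] [19. 81.] -2.8 z 18.6 287
at [ 504.8 -297.5  280.2] 4.0 norm/row 3.09
0 [np.float64(2.0), np.float64(-2.35), np.float64(0.0), np.float64(0.6)]
1 [np.float64(1.98), np.float64(-2.37), np.float64(0.0), np.float64(0.6)]
2 [np.float64(1.95), np.float64(-2.39), np.float64(0.0), np.float64(0.6)]
3 [np.float64(1.93), np.float64(-2.41), np.float64(0.0), np.float64(0.6)]
4 [np.float64(1.9), np.float64(-2.43), np.float64(0.0), np.float64(0.6)]
5 [np.float64(1.88), np.float64(-2.45), np.float64(0.0), np.float64(0.6)]
6 [np.float64(1.85), np.float64(-2.47), np.float64(0.0), np.float64(0.6)]
7 [np.float64(1.82), np.float64(-2.49), np.float64(0.0), np.float64(0.6)]
```

>>> arm_command(commands=[{"grip":1.2,"linear":[2.0,-2.35,0],"rotation":[0,0,0.6]},{"grip":1.2,"linear":[1.98,-2.37,0],"rotation":[0,0,0.6]},{"grip":1.2,"linear":[1.95,-2.39,0],"rotation":[0,0,0.6]},{"grip":1.2,"linear":[1.93,-2.41,0],"rotation":[0,0,0.6]},{"grip":1.2,"linear":[1.9,-2.43,0],"rotation":[0,0,0.6]},{"grip":1.2,"linear":[1.88,-2.45,0],"rotation":[0,0,0.6]},{"grip":1.2,"linear":[1.85,-2.47,0],"rotation":[0,0,0.6]},{"grip":1.2,"linear":[1.82,-2.49,0],"rotation":[0,0,0.6]}])

```text
clock: 16.7
tool_pos: [0.652, -0.0981, 0.2793]
ee_rot: [-3.141, 0.004, -0.014]
force: [0.2, -1.4, -0.5]
width: 0.0178
gripper_force: 25.0
```

>>> arm_command(commands=[{"grip":1.2,"linear":[0,0,0],"rotation":[0,0,0]},{"grip":1.2,"linear":[0,0,0],"rotation":[0,0,0]},{"grip":1.2,"linear":[0,0,0],"rotation":[0,0,0]},{"grip":1.2,"linear":[0,0,1.5],"rotation":[0,0,0]},{"grip":1.2,"linear":[0,0,2],"rotation":[0,0,0]},{"grip":1.2,"linear":[0,0,0.5],"rotation":[0,0,0]},{"grip":1.2,"linear":[0,0,0],"rotation":[0,0,0]},{"grip":1.2,"linear":[0,0,0],"rotation":[0,0,0]}])

```text
clock: 17.5
tool_pos: [0.6521, -0.0998, 0.2418]
ee_rot: [3.142, -0.0, -0.015]
force: [0.4, -0.3, 0.7]
width: 0.0175
gripper_force: 25.0
```

```bash
python3 -c "
from h import *
f=snap('side','s7'); t=snap('top','t7')
cv2.imwrite('pics/c7.png',np.hstack([cv2.resize(t['img'][140:220,270:390],(400,267),interpolation=2),cv2.resize(f['img'][170:260,300:420],(400,267),interpolation=2)]))
P=cloud(f);hsv=cv2.cvtColor(f['img'],cv2.COLOR_BGR2HSV)
q=P[mask(hsv,(10,200,100),(24,255,255))&(P[...,1]<-.05)&(P[...,1]>-.2)&(P[...,0]>.5)]; print(np.round(q.mean(0)*1000),np.round(np.ptp(q,0)*1000), len(q))
plan(651.4,-98.7,211,-0.8,3)"
```

```text
[ 648. -105.   53.] [79. 19. 16.] 110
at [652.5 -99.7 242.7] -0.8 norm/row 1.06
0 [np.float64(-0.04), np.float64(-0.03), np.float64(1.06), np.float64(-0.0)]
```

View pics/c7.png

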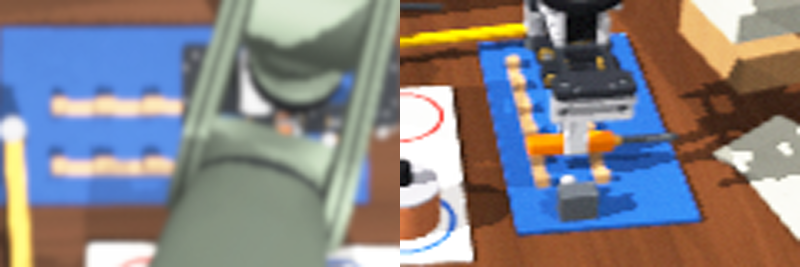

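The file is held above the last slot, at right-crop (575,140). Lowering it now.

>>> arm_command(commands=[{"grip":1.2,"linear":[0,-0.1,1],"rotation":[0,0,0]},{"grip":1.2,"linear":[0,0,1],"rotation":[0,0,0]},{"grip":1.2,"linear":[0,0,0.6],"rotation":[0,0,0]},{"grip":1.2,"linear":[0,0,0.5],"rotation":[0,0,0]},{"grip":1.2,"linear":[0,0,0],"rotation":[0,0,0]},{"grip":1.2,"linear":[0,0,0],"rotation":[0,0,0]},{"grip":1.2,"linear":[0,0,0],"rotation":[0,0,0]},{"grip":1.2,"linear":[0,0,0],"rotation":[0,0,0]}])

```text
clock: 18.4
tool_pos: [0.6521, -0.0983, 0.2105]
ee_rot: [-3.142, 0.0, -0.014]
force: [-0.5, -0.2, -0.6]
width: 0.0181
gripper_force: 25.0
```

>>> arm_command(commands=[{"grip":2.8,"linear":[0,0,0],"rotation":[0,0,0]},{"grip":2.8,"linear":[0,0,0],"rotation":[0,0,0]},{"grip":2.8,"linear":[0,0,0],"rotation":[0,0,0]},{"grip":2.8,"linear":[0,0,-1],"rotation":[0,0,0]},{"grip":2.8,"linear":[0,0,-2],"rotation":[0,0,0]},{"grip":5,"linear":[0,0,-3],"rotation":[0,0,0]},{"grip":5,"linear":[0,0,-3],"rotation":[0,0,0]},{"grip":5,"linear":[0,0,0],"rotation":[0,0,0]}])

```text
clock: 19.2
tool_pos: [0.6542, -0.0988, 0.3075]
ee_rot: [3.139, -0.012, -0.014]
force: [0.0, -0.7, 0.7]
width: 0.048
gripper_force: 0.0
```

```bash
python3 -c "
from h import *
look('8')
plan(454,-386,280,-3,8)"
```

```text
top [489.6 407.1] [12. 81.] -5.9 z 21.2 113
top [ 453.4 -386. ] [11. 73.] -3.4 z 20.8 101
top [423.7 335.8] [10. 26.] -4.5 z 20.0 31
top [382.3 482.4] [26. 18.] 2.7 z 30.3 43
side [484.7 404.9] [22. 76.] -2.8 z 19.6 90
side [444.3 328.3] [22. 81.] -13.2 z 19.2 99
side [464.4 255.2] [23. 80.] -10.0 z 18.6 109
side [ 650.8 -101.9] [20. 79.] -1.0 z 26.8 144
side [ 453.  -385.1] [20. 78.] -3.3 z 18.4 289
at [652.4 -98.4 302.1] -0.8 norm/row 4.38
0 [np.float64(-2.43), np.float64(3.63), np.float64(0.28), np.float64(0.28)]
1 [np.float64(-2.41), np.float64(3.64), np.float64(0.28), np.float64(0.28)]
2 [np.float64(-2.39), np.float64(3.65), np.float64(0.28), np.float64(0.28)]
3 [np.float64(-2.38), np.float64(3.66), np.float64(0.28), np.float64(0.28)]
4 [np.float64(-2.36), np.float64(3.68), np.float64(0.28), np.float64(0.28)]
5 [np.float64(-2.34), np.float64(3.69), np.float64(0.28), np.float64(0.28)]
6 [np.float64(-2.32), np.float64(3.7), np.float64(0.28), np.float64(0.28)]
7 [np.float64(-2.31), np.float64(3.71), np.float64(0.28), np.float64(0.28)]
```

>>> arm_command(commands=[{"grip":5,"linear":[-2.43,3.63,0.28],"rotation":[0,0,0.3]},{"grip":5,"linear":[-2.41,3.64,0.28],"rotation":[0,0,0.3]},{"grip":5,"linear":[-2.39,3.65,0.28],"rotation":[0,0,0.3]},{"grip":5,"linear":[-2.38,3.66,0.28],"rotation":[0,0,0.3]},{"grip":5,"linear":[-2.36,3.68,0.28],"rotation":[0,0,0.3]},{"grip":5,"linear":[-2.34,3.69,0.28],"rotation":[0,0,0.3]},{"grip":5,"linear":[-2.32,3.7,0.28],"rotation":[0,0,0.3]},{"grip":5,"linear":[-2.31,3.71,0.28],"rotation":[0,0,0.3]}])

```text
clock: 20.1
tool_pos: [0.4515, -0.3862, 0.276]
ee_rot: [-3.139, 0.003, -0.056]
force: [0.2, -0.1, -0.0]
width: 0.05
gripper_force: 0.0
```

>>> arm_command(commands=[{"grip":5,"linear":[0,0,0],"rotation":[0,0,0]},{"grip":5,"linear":[0,0,0],"rotation":[0,0,0]},{"grip":5,"linear":[0,0,0],"rotation":[0,0,0]},{"grip":5,"linear":[0,0,1.5],"rotation":[0,0,0]},{"grip":5,"linear":[0,0,1.5],"rotation":[0,0,0]},{"grip":5,"linear":[0,0,1],"rotation":[0,0,0]},{"grip":5,"linear":[0,0,0],"rotation":[0,0,0]},{"grip":5,"linear":[0,0,0],"rotation":[0,0,0]}])

```text
clock: 20.9
tool_pos: [0.4534, -0.3852, 0.2374]
ee_rot: [-3.141, 0.001, -0.055]
force: [-0.4, -0.4, -0.1]
width: 0.05
gripper_force: 0.0
```

```bash
python3 -c "
from h import *
look('9')
plan(453.5,-386,202,-3,3)"
```

```text
top [ 650.3 -100.3] [12. 74.] -1.1 z 28.1 98
top [488.  406.9] [14. 78.] -5.6 z 20.7 113
top [445.8 328.4] [14. 72.] -12.7 z 20.1 111
top [383.2 487.9] [30. 28.] 86.2 z 29.9 65
side [699.3 237. ] [17. 43.] -8.8 z 29.1 70
side [ 650.3 -100. ] [79. 18.] -1.0 z 27.0 144
side [ 477.3 -387.7] [17. 30.] -1.6 z 18.5 109
side [ 426.2 -385.2] [17. 25.] -10.7 z 18.5 98
at [ 453.6 -385.8  238.6] -3.2 norm/row 1.22
0 [np.float64(-0.0), np.float64(0.01), np.float64(1.22), np.float64(-0.06)]
```

>>> arm_command(commands=[{"grip":5,"linear":[0,0,1.5],"rotation":[0,0,0]},{"grip":5,"linear":[0,0,1.5],"rotation":[0,0,0]},{"grip":5,"linear":[0,0,0.6],"rotation":[0,0,0]},{"grip":5,"linear":[0,0,0],"rotation":[0,0,0]},{"grip":1.2,"linear":[0,0,0],"rotation":[0,0,0]},{"grip":1.2,"linear":[0,0,0],"rotation":[0,0,0]},{"grip":1.2,"linear":[0,0,0],"rotation":[0,0,0]},{"grip":1.2,"linear":[0,0,0],"rotation":[0,0,0]}])

```text
clock: 21.8
tool_pos: [0.4534, -0.3857, 0.2024]
ee_rot: [3.141, -0.0, -0.056]
force: [0.1, -1.1, -0.9]
width: 0.0212
gripper_force: 0.0
```

>>> arm_command(commands=[{"grip":1.2,"linear":[0,0,0],"rotation":[0,0,0]},{"grip":1.2,"linear":[0,0,0],"rotation":[0,0,0]},{"grip":1.2,"linear":[0,0,-1],"rotation":[0,0,0]},{"grip":1.2,"linear":[0,0,-3],"rotation":[0,0,0]},{"grip":1.2,"linear":[0,0,-3],"rotation":[0,0,0]},{"grip":1.2,"linear":[0,0,-3],"rotation":[0,0,0]},{"grip":1.2,"linear":[0,0,0],"rotation":[0,0,0]},{"grip":1.2,"linear":[0,0,0],"rotation":[0,0,0]}])

```text
clock: 22.6
tool_pos: [0.4534, -0.3858, 0.3033]
ee_rot: [3.14, -0.001, -0.056]
force: [0.2, 1.3, 0.7]
width: 0.0177
gripper_force: 25.0
```

```bash
python3 -c "
from h import *
o=sensors.get_obs(); print(o['width'],o['gripper_force'])
plan(652,-54.7,300,-0.8,8)"
```

```text
0.01771080972853893 24.996191561222076
at [ 453.4 -385.8  303.3] -3.2 norm/row 4.83
0 [np.float64(2.25), np.float64(-4.27), np.float64(0.04), np.float64(-0.3)]
1 [np.float64(2.27), np.float64(-4.26), np.float64(0.04), np.float64(-0.3)]
2 [np.float64(2.29), np.float64(-4.25), np.float64(0.04), np.float64(-0.3)]
3 [np.float64(2.31), np.float64(-4.23), np.float64(0.04), np.float64(-0.3)]
4 [np.float64(2.34), np.float64(-4.22), np.float64(0.04), np.float64(-0.3)]
5 [np.float64(2.36), np.float64(-4.21), np.float64(0.04), np.float64(-0.3)]
6 [np.float64(2.38), np.float64(-4.2), np.float64(0.04), np.float64(-0.3)]
7 [np.float64(2.4), np.float64(-4.19), np.float64(0.04), np.float64(-0.3)]
```

>>> arm_command(commands=[{"grip":1.2,"linear":[2.25,-4.27,0],"rotation":[0,0,-0.3]},{"grip":1.2,"linear":[2.27,-4.26,0],"rotation":[0,0,-0.3]},{"grip":1.2,"linear":[2.29,-4.25,0],"rotation":[0,0,-0.3]},{"grip":1.2,"linear":[2.31,-4.23,0],"rotation":[0,0,-0.3]},{"grip":1.2,"linear":[2.34,-4.22,0],"rotation":[0,0,-0.3]},{"grip":1.2,"linear":[2.36,-4.21,0],"rotation":[0,0,-0.3]},{"grip":1.2,"linear":[2.38,-4.2,0],"rotation":[0,0,-0.3]},{"grip":1.2,"linear":[2.4,-4.19,0],"rotation":[0,0,-0.3]}])

```text
clock: 23.4
tool_pos: [0.6517, -0.0525, 0.2996]
ee_rot: [-3.141, 0.004, -0.014]
force: [0.3, -1.0, 0.2]
width: 0.0176
gripper_force: 25.0
```

>>> arm_command(commands=[{"grip":1.2,"linear":[0,0,0],"rotation":[0,0,0]},{"grip":1.2,"linear":[0,0,0],"rotation":[0,0,0]},{"grip":1.2,"linear":[0,0,0],"rotation":[0,0,0]},{"grip":1.2,"linear":[0,0,2],"rotation":[0,0,0]},{"grip":1.2,"linear":[0,0,2],"rotation":[0,0,0]},{"grip":1.2,"linear":[0,0,2],"rotation":[0,0,0]},{"grip":1.2,"linear":[0,0,0],"rotation":[0,0,0]},{"grip":1.2,"linear":[0,0,0],"rotation":[0,0,0]}])

```text
clock: 24.2
tool_pos: [0.6512, -0.056, 0.2418]
ee_rot: [-3.141, 0.002, -0.016]
force: [-0.6, -0.0, -0.6]
width: 0.0176
gripper_force: 25.0
```

```bash
cat >> h.py <<'E'
def held(tag):
    "where the held file is (side camera)"
    o=sensors.get_obs(); p=np.array(o["tool_pos"])*1000; f=snap("side",tag); P=cloud(f)*1000; hsv=cv2.cvtColor(f["img"],cv2.COLOR_BGR2HSV)
    m=mask(hsv,(8,190,90),(24,255,255))&(abs(P[...,1]-p[1])<20)&(abs(P[...,0]-p[0])<75)&(P[...,2]>p[2]-215)&(P[...,2]<p[2]-170)
    q=P[m]; print("held",len(q),"x",q[:,0].min().round(),q[:,0].max().round(),"mean",q.mean(0).round(),"width",round(o["width"],4),round(o["gripper_force"],1))
E
python3 -c "
from h import *
held('s10')
plan(652,-54.7,211,-0.8,3)"
```

```text
held 103 x 611.0 691.0 mean [648. -61.  53.] width 0.0176 25.0
at [651.9 -55.8 243. ] -0.9 norm/row 1.07
0 [np.float64(0.0), np.float64(-0.04), np.float64(1.07), np.float64(-0.03)]
```

>>> arm_command(commands=[{"grip":1.2,"linear":[0,-0.1,1],"rotation":[0,0,0]},{"grip":1.2,"linear":[0,0,1],"rotation":[0,0,0]},{"grip":1.2,"linear":[0,0,0.6],"rotation":[0,0,0]},{"grip":1.2,"linear":[0,0,0.6],"rotation":[0,0,0]},{"grip":1.2,"linear":[0,0,0],"rotation":[0,0,0]},{"grip":1.2,"linear":[0,0,0],"rotation":[0,0,0]},{"grip":2.8,"linear":[0,0,0],"rotation":[0,0,0]},{"grip":2.8,"linear":[0,0,0],"rotation":[0,0,0]}])

```text
clock: 25.05
tool_pos: [0.6519, -0.0535, 0.2101]
ee_rot: [3.142, 0.0, -0.014]
force: [-0.8, -1.2, 0.9]
width: 0.0275
gripper_force: 0.0
```

>>> arm_command(commands=[{"grip":2.8,"linear":[0,0,0],"rotation":[0,0,0]},{"grip":2.8,"linear":[0,0,0],"rotation":[0,0,0]},{"grip":2.8,"linear":[0,0,-1],"rotation":[0,0,0]},{"grip":2.8,"linear":[0,0,-3],"rotation":[0,0,0]},{"grip":5,"linear":[0,0,-3],"rotation":[0,0,0]},{"grip":5,"linear":[0,0,-3],"rotation":[0,0,0]},{"grip":5,"linear":[0,0,0],"rotation":[0,0,0]},{"grip":5,"linear":[0,0,0],"rotation":[0,0,0]}])

```text
clock: 25.85
tool_pos: [0.6521, -0.0536, 0.3116]
ee_rot: [3.141, -0.002, -0.014]
force: [0.1, -0.1, -1.3]
width: 0.0498
gripper_force: 0.0
```

```bash
python3 -c "
from h import *
look('11')
plan(464,256,300,-11,8)"
```

```text
top [488.  407.2] [13. 78.] -6.0 z 20.0 114
top [381.1 487.7] [32. 23.] 74.1 z 29.9 53
side [484.8 404.1] [21. 76.] -6.0 z 19.3 86
side [445.1 327.2] [23. 82.] -13.0 z 18.8 97
side [463.7 253.8] [26. 81.] -11.4 z 18.8 105
side [652. -60.] [19. 75.] -0.7 z 27.3 134
side [ 649.1 -101.6] [17. 76.] -0.9 z 27.2 144
at [651.2 -53.4 308.7] -0.8 norm/row 4.52
0 [np.float64(-2.39), np.float64(-3.83), np.float64(0.11), np.float64(1.28)]
1 [np.float64(-2.48), np.float64(-3.78), np.float64(0.11), np.float64(1.28)]
2 [np.float64(-2.56), np.float64(-3.72), np.float64(0.11), np.float64(1.28)]
3 [np.float64(-2.64), np.float64(-3.67), np.float64(0.11), np.float64(1.28)]
4 [np.float64(-2.72), np.float64(-3.61), np.float64(0.11), np.float64(1.28)]
5 [np.float64(-2.8), np.float64(-3.55), np.float64(0.11), np.float64(1.28)]
6 [np.float64(-2.88), np.float64(-3.48), np.float64(0.11), np.float64(1.28)]
7 [np.float64(-2.96), np.float64(-3.42), np.float64(0.11), np.float64(1.28)]
```

>>> arm_command(commands=[{"grip":5,"linear":[-2.39,-3.83,0.1],"rotation":[0,0,1.28]},{"grip":5,"linear":[-2.48,-3.78,0.1],"rotation":[0,0,1.28]},{"grip":5,"linear":[-2.56,-3.72,0.1],"rotation":[0,0,1.28]},{"grip":5,"linear":[-2.64,-3.67,0.1],"rotation":[0,0,1.28]},{"grip":5,"linear":[-2.72,-3.61,0.1],"rotation":[0,0,1.28]},{"grip":5,"linear":[-2.8,-3.55,0.1],"rotation":[0,0,1.28]},{"grip":5,"linear":[-2.88,-3.48,0.1],"rotation":[0,0,1.28]},{"grip":5,"linear":[-2.96,-3.42,0.1],"rotation":[0,0,1.28]}])

```text
clock: 26.75
tool_pos: [0.463, 0.2569, 0.3002]
ee_rot: [3.14, 0.003, -0.194]
force: [0.6, 0.3, -0.1]
width: 0.05
gripper_force: 0.0
```

>>> arm_command(commands=[{"grip":5,"linear":[0,0,0],"rotation":[0,0,0]},{"grip":5,"linear":[0,0,0],"rotation":[0,0,0]},{"grip":5,"linear":[0,0,0],"rotation":[0,0,0]},{"grip":5,"linear":[0,0,2.5],"rotation":[0,0,0]},{"grip":5,"linear":[0,0,2.5],"rotation":[0,0,0]},{"grip":5,"linear":[0,0,1.5],"rotation":[0,0,0]},{"grip":5,"linear":[0,0,0],"rotation":[0,0,0]},{"grip":5,"linear":[0,0,0],"rotation":[0,0,0]}])

```text
clock: 27.55
tool_pos: [0.4658, 0.2548, 0.2371]
ee_rot: [3.141, 0.0, -0.195]
force: [-0.7, 0.6, 0.6]
width: 0.0499
gripper_force: 0.0
```

```bash
python3 -c "
from h import *
look('12')
plan(464,256,202,-11,3)
f=cv2.imread('pics/side12.png'); cv2.imwrite('pics/c12.png',cv2.resize(f[130:230,240:360],(600,500),interpolation=2))"
```

```text
top [ 651.6 -100.2] [12. 77.] -0.0 z 28.4 93
top [652.3 -55.5] [12. 72.] -0.9 z 28.5 96
top [382.5 486.8] [27. 30.] 75.4 z 29.4 59
side [507.7 403. ] [19. 29.] 0.7 z 19.2 37
side [426.4 330.5] [19. 44.] -23.5 z 18.8 48
side [698.1 237.9] [19. 43.] -19.7 z 29.5 70
side [465.1 256.4] [17. 81.] -11.1 z 18.8 100
side [652.1 -54.9] [75. 24.] -0.3 z 27.3 135
side [ 650.9 -100.3] [21. 78.] -1.4 z 27.0 143
at [466.1 255.5 238.3] -11.1 norm/row 1.21
0 [np.float64(-0.07), np.float64(-0.0), np.float64(1.21), np.float64(-0.04)]
```

View pics/c12.png

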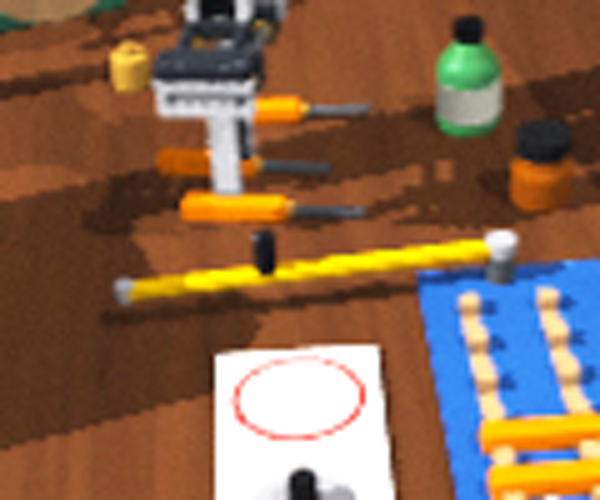

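The gripper straddles the near file of the left group, at crop (230,205).

>>> arm_command(commands=[{"grip":5,"linear":[-0.1,0,1.5],"rotation":[0,0,0]},{"grip":5,"linear":[0,0,1.5],"rotation":[0,0,0]},{"grip":5,"linear":[0,0,0.6],"rotation":[0,0,0]},{"grip":5,"linear":[0,0,0],"rotation":[0,0,0]},{"grip":1.2,"linear":[0,0,0],"rotation":[0,0,0]},{"grip":1.2,"linear":[0,0,0],"rotation":[0,0,0]},{"grip":1.2,"linear":[0,0,0],"rotation":[0,0,0]},{"grip":1.2,"linear":[0,0,0],"rotation":[0,0,0]}])

```text
clock: 28.45
tool_pos: [0.4643, 0.2562, 0.2018]
ee_rot: [-3.141, -0.001, -0.193]
force: [-0.8, -0.5, 0.9]
width: 0.0215
gripper_force: 0.1
```

>>> arm_command(commands=[{"grip":1.2,"linear":[0,0,0],"rotation":[0,0,0]},{"grip":1.2,"linear":[0,0,0],"rotation":[0,0,0]},{"grip":1.2,"linear":[0,0,-1],"rotation":[0,0,0]},{"grip":1.2,"linear":[0,0,-3],"rotation":[0,0,0]},{"grip":1.2,"linear":[0,0,-3],"rotation":[0,0,0]},{"grip":1.2,"linear":[0,0,-3],"rotation":[0,0,0]},{"grip":1.2,"linear":[0,0,0],"rotation":[0,0,0]},{"grip":1.2,"linear":[0,0,0],"rotation":[0,0,0]}])

```text
clock: 29.25
tool_pos: [0.4641, 0.2561, 0.302]
ee_rot: [-3.141, -0.001, -0.193]
force: [-0.3, 0.9, 0.4]
width: 0.0182
gripper_force: 25.0
```

```bash
python3 -c "
from h import *
held('s13')
plan(652.6,-10.7,300,-0.8,8)"
```

```text
held 88 x 425.0 506.0 mean [464. 250. 113.] width 0.0182 25.0
at [463.5 255.9 300.6] -11.0 norm/row 4.09
0 [np.float64(2.96), np.float64(2.82), np.float64(0.01), np.float64(-1.28)]
1 [np.float64(2.89), np.float64(2.88), np.float64(0.01), np.float64(-1.28)]
2 [np.float64(2.83), np.float64(2.95), np.float64(0.01), np.float64(-1.28)]
3 [np.float64(2.76), np.float64(3.01), np.float64(0.01), np.float64(-1.28)]
4 [np.float64(2.69), np.float64(3.07), np.float64(0.01), np.float64(-1.28)]
5 [np.float64(2.63), np.float64(3.13), np.float64(0.01), np.float64(-1.28)]
6 [np.float64(2.56), np.float64(3.19), np.float64(0.01), np.float64(-1.28)]
7 [np.float64(2.48), np.float64(3.24), np.float64(0.01), np.float64(-1.28)]
```

>>> arm_command(commands=[{"grip":1.2,"linear":[2.96,2.82,0],"rotation":[0,0,-1.28]},{"grip":1.2,"linear":[2.89,2.88,0],"rotation":[0,0,-1.28]},{"grip":1.2,"linear":[2.83,2.95,0],"rotation":[0,0,-1.28]},{"grip":1.2,"linear":[2.76,3.01,0],"rotation":[0,0,-1.28]},{"grip":1.2,"linear":[2.69,3.07,0],"rotation":[0,0,-1.28]},{"grip":1.2,"linear":[2.63,3.13,0],"rotation":[0,0,-1.28]},{"grip":1.2,"linear":[2.56,3.19,0],"rotation":[0,0,-1.28]},{"grip":1.2,"linear":[2.48,3.24,0],"rotation":[0,0,-1.28]}])

```text
clock: 30.1
tool_pos: [0.653, -0.0119, 0.2983]
ee_rot: [-3.141, 0.005, -0.013]
force: [0.4, 0.4, -0.6]
width: 0.0178
gripper_force: 25.0
```

>>> arm_command(commands=[{"grip":1.2,"linear":[0,0,0],"rotation":[0,0,0]},{"grip":1.2,"linear":[0,0,0],"rotation":[0,0,0]},{"grip":1.2,"linear":[0,0,0],"rotation":[0,0,0]},{"grip":1.2,"linear":[0,0,2],"rotation":[0,0,0]},{"grip":1.2,"linear":[0,0,2],"rotation":[0,0,0]},{"grip":1.2,"linear":[0,0,2],"rotation":[0,0,0]},{"grip":1.2,"linear":[0,0,0],"rotation":[0,0,0]},{"grip":1.2,"linear":[0,0,0],"rotation":[0,0,0]}])

```text
clock: 30.9
tool_pos: [0.6524, -0.0091, 0.2409]
ee_rot: [-3.141, 0.002, -0.012]
force: [-0.3, 0.4, -0.3]
width: 0.0178
gripper_force: 25.0
```

```bash
python3 -c "
from h import *
held('s14')
plan(652.6,-10.7,211,-0.8,3)"
```

```text
held 101 x 614.0 693.0 mean [650. -14.  53.] width 0.0178 25.0
at [653.1  -9.5 242. ] -0.7 norm/row 1.03
0 [np.float64(-0.01), np.float64(0.04), np.float64(1.03), np.float64(0.03)]
```

>>> arm_command(commands=[{"grip":1.2,"linear":[0,0.12,1],"rotation":[0,0,0]},{"grip":1.2,"linear":[0,0,1],"rotation":[0,0,0]},{"grip":1.2,"linear":[0,0,0.6],"rotation":[0,0,0]},{"grip":1.2,"linear":[0,0,0.5],"rotation":[0,0,0]},{"grip":1.2,"linear":[0,0,0],"rotation":[0,0,0]},{"grip":1.2,"linear":[0,0,0],"rotation":[0,0,0]},{"grip":2.8,"linear":[0,0,0],"rotation":[0,0,0]},{"grip":2.8,"linear":[0,0,0],"rotation":[0,0,0]}])

```text
clock: 31.75
tool_pos: [0.6532, -0.0117, 0.2103]
ee_rot: [3.142, -0.0, -0.014]
force: [0.1, 0.5, 0.2]
width: 0.0274
gripper_force: 0.0
```

>>> arm_command(commands=[{"grip":2.8,"linear":[0,0,0],"rotation":[0,0,0]},{"grip":2.8,"linear":[0,0,0],"rotation":[0,0,0]},{"grip":2.8,"linear":[0,0,-1],"rotation":[0,0,0]},{"grip":2.8,"linear":[0,0,-3],"rotation":[0,0,0]},{"grip":5,"linear":[0,0,-3],"rotation":[0,0,0]},{"grip":5,"linear":[0,0,-3],"rotation":[0,0,0]},{"grip":5,"linear":[0,0,0],"rotation":[0,0,0]},{"grip":5,"linear":[0,0,0],"rotation":[0,0,0]}])

```text
clock: 32.55
tool_pos: [0.6533, -0.0117, 0.3116]
ee_rot: [3.141, -0.003, -0.014]
force: [-0.6, 0.7, 0.1]
width: 0.0494
gripper_force: 0.0
```

```bash
python3 -c "
from h import *
look('15')
plan(445,328,300,-13.2,10)"
```

```text
top [639.6 -99.7] [12. 53.] 1.3 z 28.2 68
top [487.7 406.1] [14. 77.] -6.4 z 21.4 112
top [383.6 487.2] [30. 26.] 81.3 z 29.6 57
side [484.5 406.8] [20. 76.] -6.2 z 18.4 83
side [443.5 327.3] [27. 80.] -14.4 z 18.6 101
side [653.  -13.9] [16. 77.] -1.3 z 26.7 126
side [652.8 -56.5] [77. 19.] -0.7 z 26.6 135
side [ 650.3 -102.2] [20. 79.] -1.7 z 26.7 143
at [652.4 -11.5 308.7] -0.8 norm/row 3.98
0 [np.float64(-2.12), np.float64(-3.37), np.float64(0.09), np.float64(1.24)]
1 [np.float64(-2.19), np.float64(-3.32), np.float64(0.09), np.float64(1.24)]
2 [np.float64(-2.26), np.float64(-3.27), np.float64(0.09), np.float64(1.24)]
3 [np.float64(-2.33), np.float64(-3.22), np.float64(0.09), np.float64(1.24)]
4 [np.float64(-2.4), np.float64(-3.17), np.float64(0.09), np.float64(1.24)]
5 [np.float64(-2.47), np.float64(-3.12), np.float64(0.09), np.float64(1.24)]
6 [np.float64(-2.54), np.float64(-3.06), np.float64(0.09), np.float64(1.24)]
7 [np.float64(-2.6), np.float64(-3.01), np.float64(0.09), np.float64(1.24)]
8 [np.float64(-2.67), np.float64(-2.95), np.float64(0.09), np.float64(1.24)]
9 [np.float64(-2.73), np.float64(-2.89), np.float64(0.09), np.float64(1.24)]
```

>>> arm_command(commands=[{"grip":5,"linear":[-2.12,-3.37,0.1],"rotation":[0,0,1.24]},{"grip":5,"linear":[-2.19,-3.32,0.1],"rotation":[0,0,1.24]},{"grip":5,"linear":[-2.26,-3.27,0.1],"rotation":[0,0,1.24]},{"grip":5,"linear":[-2.33,-3.22,0.1],"rotation":[0,0,1.24]},{"grip":5,"linear":[-2.4,-3.17,0.1],"rotation":[0,0,1.24]},{"grip":5,"linear":[-2.47,-3.12,0.1],"rotation":[0,0,1.24]},{"grip":5,"linear":[-2.54,-3.06,0.1],"rotation":[0,0,1.24]},{"grip":5,"linear":[-2.6,-3.01,0.1],"rotation":[0,0,1.24]}])

```text
clock: 33.45
tool_pos: [0.4856, 0.2609, 0.3002]
ee_rot: [3.14, 0.003, -0.188]
force: [0.4, -0.1, -0.4]
width: 0.0499
gripper_force: 0.0
```

>>> arm_command(commands=[{"grip":5,"linear":[-2.67,-2.95,0],"rotation":[0,0,1.24]},{"grip":5,"linear":[-2.73,-2.89,0],"rotation":[0,0,1.24]},{"grip":5,"linear":[0,0,0],"rotation":[0,0,0]},{"grip":5,"linear":[0,0,2.5],"rotation":[0,0,0]},{"grip":5,"linear":[0,0,2.5],"rotation":[0,0,0]},{"grip":5,"linear":[0,0,1.5],"rotation":[0,0,0]},{"grip":5,"linear":[0,0,0],"rotation":[0,0,0]},{"grip":5,"linear":[0,0,0],"rotation":[0,0,0]}])

```text
clock: 34.25
tool_pos: [0.4462, 0.3274, 0.2368]
ee_rot: [3.141, 0.001, -0.231]
force: [-0.2, 0.8, -0.2]
width: 0.0497
gripper_force: 0.0
```

```bash
python3 -c "
from h import *
look('16')
plan(445,328,202,-13.2,3)"
```

```text
top [654.6 -13.8] [12. 73.] -0.6 z 28.8 101
top [652.4 -55.5] [12. 71.] -1.4 z 27.6 102
top [ 651.7 -100.2] [12. 76.] -1.0 z 28.7 104
side [493.2 406.4] [20. 59.] -4.9 z 18.5 67
side [444.5 327.4] [21. 82.] -12.9 z 18.4 102
side [699.7 237.2] [17. 43.] -9.7 z 29.7 73
side [652.7 -14.3] [19. 77.] -1.1 z 26.7 127
side [651.9 -55.9] [77. 17.] 0.1 z 27.1 134
side [ 650.4 -102.2] [19. 78.] -1.4 z 27.3 142
at [446.7 327.9 238.3] -13.2 norm/row 1.21
0 [np.float64(-0.06), np.float64(0.01), np.float64(1.21), np.float64(-0.01)]
```

>>> arm_command(commands=[{"grip":5,"linear":[-0.1,0,1.5],"rotation":[0,0,0]},{"grip":5,"linear":[0,0,1.5],"rotation":[0,0,0]},{"grip":5,"linear":[0,0,0.6],"rotation":[0,0,0]},{"grip":5,"linear":[0,0,0],"rotation":[0,0,0]},{"grip":1.2,"linear":[0,0,0],"rotation":[0,0,0]},{"grip":1.2,"linear":[0,0,0],"rotation":[0,0,0]},{"grip":1.2,"linear":[0,0,0],"rotation":[0,0,0]},{"grip":1.2,"linear":[0,0,0],"rotation":[0,0,0]}])

```text
clock: 35.15
tool_pos: [0.445, 0.3281, 0.2012]
ee_rot: [-3.142, -0.0, -0.23]
force: [-0.1, -0.2, -0.4]
width: 0.0215
gripper_force: 0.1
```

>>> arm_command(commands=[{"grip":1.2,"linear":[0,0,0],"rotation":[0,0,0]},{"grip":1.2,"linear":[0,0,0],"rotation":[0,0,0]},{"grip":1.2,"linear":[0,0,-1],"rotation":[0,0,0]},{"grip":1.2,"linear":[0,0,-3],"rotation":[0,0,0]},{"grip":1.2,"linear":[0,0,-3],"rotation":[0,0,0]},{"grip":1.2,"linear":[0,0,-3],"rotation":[0,0,0]},{"grip":1.2,"linear":[0,0,0],"rotation":[0,0,0]},{"grip":1.2,"linear":[0,0,0],"rotation":[0,0,0]}])

```text
clock: 35.95
tool_pos: [0.4451, 0.3282, 0.3023]
ee_rot: [-3.14, -0.002, -0.23]
force: [0.1, 0.1, -1.3]
width: 0.0174
gripper_force: 25.0
```

```bash
python3 -c "
from h import *
held('s17')
plan(653.3,33.3,300,-0.8,10)"
```

```text
held 75 x 404.0 484.0 mean [443. 323. 113.] width 0.0174 25.0
at [444.5 327.9 300.8] -13.2 norm/row 3.61
0 [np.float64(2.7), np.float64(2.39), np.float64(0.01), np.float64(-1.24)]
1 [np.float64(2.65), np.float64(2.45), np.float64(0.01), np.float64(-1.24)]
2 [np.float64(2.6), np.float64(2.51), np.float64(0.01), np.float64(-1.24)]
3 [np.float64(2.54), np.float64(2.56), np.float64(0.01), np.float64(-1.24)]
4 [np.float64(2.49), np.float64(2.62), np.float64(0.01), np.float64(-1.24)]
5 [np.float64(2.43), np.float64(2.67), np.float64(0.01), np.float64(-1.24)]
6 [np.float64(2.37), np.float64(2.72), np.float64(0.01), np.float64(-1.24)]
7 [np.float64(2.31), np.float64(2.77), np.float64(0.01), np.float64(-1.24)]
8 [np.float64(2.25), np.float64(2.82), np.float64(0.01), np.float64(-1.24)]
9 [np.float64(2.19), np.float64(2.87), np.float64(0.01), np.float64(-1.24)]
```

>>> arm_command(commands=[{"grip":1.2,"linear":[2.7,2.39,0],"rotation":[0,0,-1.24]},{"grip":1.2,"linear":[2.65,2.45,0],"rotation":[0,0,-1.24]},{"grip":1.2,"linear":[2.6,2.51,0],"rotation":[0,0,-1.24]},{"grip":1.2,"linear":[2.54,2.56,0],"rotation":[0,0,-1.24]},{"grip":1.2,"linear":[2.49,2.62,0],"rotation":[0,0,-1.24]},{"grip":1.2,"linear":[2.43,2.67,0],"rotation":[0,0,-1.24]},{"grip":1.2,"linear":[2.37,2.72,0],"rotation":[0,0,-1.24]},{"grip":1.2,"linear":[2.31,2.77,0],"rotation":[0,0,-1.24]}])

```text
clock: 36.8
tool_pos: [0.6116, 0.0911, 0.2986]
ee_rot: [3.141, 0.005, -0.056]
force: [-0.8, 1.1, 0.3]
width: 0.0178
gripper_force: 25.0
```

>>> arm_command(commands=[{"grip":1.2,"linear":[2.25,2.82,0],"rotation":[0,0,-1.24]},{"grip":1.2,"linear":[2.19,2.87,0],"rotation":[0,0,-1.24]},{"grip":1.2,"linear":[0,0,0],"rotation":[0,0,0]},{"grip":1.2,"linear":[0,0,2],"rotation":[0,0,0]},{"grip":1.2,"linear":[0,0,2],"rotation":[0,0,0]},{"grip":1.2,"linear":[0,0,2],"rotation":[0,0,0]},{"grip":1.2,"linear":[0,0,0],"rotation":[0,0,0]},{"grip":1.2,"linear":[0,0,0],"rotation":[0,0,0]}])

```text
clock: 37.6
tool_pos: [0.6526, 0.0341, 0.2396]
ee_rot: [-3.141, 0.004, -0.014]
force: [0.1, -0.1, 0.3]
width: 0.0177
gripper_force: 25.0
```

```bash
python3 -c "
from h import *
held('s18')
plan(653.3,33.3,211,-0.8,3)"
```

```text
held 91 x 614.0 692.0 mean [649.  28.  52.] width 0.0177 25.0
at [653.3  34.  241. ] -0.8 norm/row 1.0
0 [np.float64(0.0), np.float64(0.02), np.float64(1.0), np.float64(0.01)]
```

>>> arm_command(commands=[{"grip":1.2,"linear":[0,0.07,1],"rotation":[0,0,0]},{"grip":1.2,"linear":[0,0,1],"rotation":[0,0,0]},{"grip":1.2,"linear":[0,0,0.6],"rotation":[0,0,0]},{"grip":1.2,"linear":[0,0,0.4],"rotation":[0,0,0]},{"grip":1.2,"linear":[0,0,0],"rotation":[0,0,0]},{"grip":1.2,"linear":[0,0,0],"rotation":[0,0,0]},{"grip":2.8,"linear":[0,0,0],"rotation":[0,0,0]},{"grip":2.8,"linear":[0,0,0],"rotation":[0,0,0]}])

```text
clock: 38.45
tool_pos: [0.6538, 0.0328, 0.2119]
ee_rot: [3.142, -0.001, -0.014]
force: [-1.0, -0.1, -0.2]
width: 0.0273
gripper_force: 0.0
```

>>> arm_command(commands=[{"grip":2.8,"linear":[0,0,0],"rotation":[0,0,0]},{"grip":2.8,"linear":[0,0,0],"rotation":[0,0,0]},{"grip":2.8,"linear":[0,0,-1],"rotation":[0,0,0]},{"grip":2.8,"linear":[0,0,-3],"rotation":[0,0,0]},{"grip":5,"linear":[0,0,-3],"rotation":[0,0,0]},{"grip":5,"linear":[0,0,-3],"rotation":[0,0,0]},{"grip":5,"linear":[0,0,0],"rotation":[0,0,0]},{"grip":5,"linear":[0,0,0],"rotation":[0,0,0]}])

```text
clock: 39.25
tool_pos: [0.6537, 0.0329, 0.3126]
ee_rot: [3.141, -0.002, -0.014]
force: [0.3, -0.3, 0.4]
width: 0.0499
gripper_force: 0.0
```

```bash
python3 -c "
from h import *
look('19')
plan(487,406.5,300,-6,10)"
```

```text
top [ 651.9 -100.3] [12. 78.] -0.8 z 27.8 100
top [644.2 -55. ] [12. 56.] -0.4 z 29.0 68
top [489.7 406.8] [12. 81.] -6.5 z 22.2 109
top [384.9 480.2] [28. 14.] 16.5 z 29.2 37
side [484.7 405.2] [22. 76.] -6.0 z 18.7 83
side [651.6  31. ] [17. 76.] 0.4 z 26.7 119
side [652.8 -14.7] [17. 77.] 0.5 z 26.6 128
side [652.2 -56.8] [17. 75.] -1.6 z 26.7 134
side [ 650.6 -101.6] [18. 78.] -2.0 z 26.6 143
at [652.8  32.9 309.7] -0.8 norm/row 4.09
0 [np.float64(-1.71), np.float64(-3.71), np.float64(0.1), np.float64(0.52)]
1 [np.float64(-1.74), np.float64(-3.7), np.float64(0.1), np.float64(0.52)]
2 [np.float64(-1.78), np.float64(-3.68), np.float64(0.1), np.float64(0.52)]
3 [np.float64(-1.81), np.float64(-3.66), np.float64(0.1), np.float64(0.52)]
4 [np.float64(-1.84), np.float64(-3.65), np.float64(0.1), np.float64(0.52)]
5 [np.float64(-1.88), np.float64(-3.63), np.float64(0.1), np.float64(0.52)]
6 [np.float64(-1.91), np.float64(-3.61), np.float64(0.1), np.float64(0.52)]
7 [np.float64(-1.94), np.float64(-3.6), np.float64(0.1), np.float64(0.52)]
8 [np.float64(-1.97), np.float64(-3.58), np.float64(0.1), np.float64(0.52)]
9 [np.float64(-2.01), np.float64(-3.56), np.float64(0.1), np.float64(0.52)]
```

>>> arm_command(commands=[{"grip":5,"linear":[-1.71,-3.71,0.1],"rotation":[0,0,0.52]},{"grip":5,"linear":[-1.74,-3.7,0.1],"rotation":[0,0,0.52]},{"grip":5,"linear":[-1.78,-3.68,0.1],"rotation":[0,0,0.52]},{"grip":5,"linear":[-1.81,-3.66,0.1],"rotation":[0,0,0.52]},{"grip":5,"linear":[-1.84,-3.65,0.1],"rotation":[0,0,0.52]},{"grip":5,"linear":[-1.88,-3.63,0.1],"rotation":[0,0,0.52]},{"grip":5,"linear":[-1.91,-3.61,0.1],"rotation":[0,0,0.52]},{"grip":5,"linear":[-1.94,-3.6,0.1],"rotation":[0,0,0.52]}])

```text
clock: 40.15
tool_pos: [0.5193, 0.3327, 0.3009]
ee_rot: [3.14, 0.004, -0.087]
force: [0.8, -1.0, 0.0]
width: 0.0499
gripper_force: 0.0
```

>>> arm_command(commands=[{"grip":5,"linear":[-1.97,-3.58,0],"rotation":[0,0,0.52]},{"grip":5,"linear":[-2.01,-3.56,0],"rotation":[0,0,0.52]},{"grip":5,"linear":[0,0,0],"rotation":[0,0,0]},{"grip":5,"linear":[0,0,2.5],"rotation":[0,0,0]},{"grip":5,"linear":[0,0,2.5],"rotation":[0,0,0]},{"grip":5,"linear":[0,0,1.5],"rotation":[0,0,0]},{"grip":5,"linear":[0,0,0],"rotation":[0,0,0]},{"grip":5,"linear":[0,0,0],"rotation":[0,0,0]}])

```text
clock: 40.95
tool_pos: [0.488, 0.4059, 0.2377]
ee_rot: [3.141, 0.001, -0.105]
force: [0.1, 0.2, -0.0]
width: 0.05
gripper_force: 0.0
```

```bash
python3 -c "
from h import *
look('20')
plan(487,406.5,202,-6,3)"
```

```text
top [680.  -98.3] [12. 71.] 0.5 z 27.4 86
top [653.9  31.1] [12. 77.] -1.6 z 27.8 105
top [655.  -13.7] [12. 74.] -0.7 z 27.7 96
top [652.6 -55.6] [12. 76.] -1.2 z 28.4 103
side [485.1 409.8] [25. 76.] -4.3 z 19.2 83
side [699.8 235.2] [19. 43.] -7.7 z 28.5 70
side [651.6  29.9] [17. 75.] -1.3 z 27.4 120
side [653.1 -14.6] [79. 20.] -1.0 z 27.1 126
side [652.2 -57.2] [76. 16.] -0.7 z 27.0 135
side [678.5 -99. ] [79. 19.] 0.1 z 26.6 150
at [488.5 406.5 239.5] -6.0 norm/row 1.25
0 [np.float64(-0.05), np.float64(0.0), np.float64(1.25), np.float64(-0.01)]
```

The disturbance has shifted the file in the last slot about 28 mm towards the back; I'll fix that after this one.

>>> arm_command(commands=[{"grip":5,"linear":[-0.05,0,1.5],"rotation":[0,0,0]},{"grip":5,"linear":[0,0,1.5],"rotation":[0,0,0]},{"grip":5,"linear":[0,0,0.7],"rotation":[0,0,0]},{"grip":5,"linear":[0,0,0],"rotation":[0,0,0]},{"grip":1.2,"linear":[0,0,0],"rotation":[0,0,0]},{"grip":1.2,"linear":[0,0,0],"rotation":[0,0,0]},{"grip":1.2,"linear":[0,0,0],"rotation":[0,0,0]},{"grip":1.2,"linear":[0,0,0],"rotation":[0,0,0]}])

```text
clock: 41.85
tool_pos: [0.4872, 0.4065, 0.2012]
ee_rot: [-3.142, -0.0, -0.105]
force: [0.3, -0.1, 0.2]
width: 0.0213
gripper_force: 0.1
```

>>> arm_command(commands=[{"grip":1.2,"linear":[0,0,0],"rotation":[0,0,0]},{"grip":1.2,"linear":[0,0,0],"rotation":[0,0,0]},{"grip":1.2,"linear":[0,0,-1],"rotation":[0,0,0]},{"grip":1.2,"linear":[0,0,-3],"rotation":[0,0,0]},{"grip":1.2,"linear":[0,0,-3],"rotation":[0,0,0]},{"grip":1.2,"linear":[0,0,-3],"rotation":[0,0,0]},{"grip":1.2,"linear":[0,0,0],"rotation":[0,0,0]},{"grip":1.2,"linear":[0,0,0],"rotation":[0,0,0]}])

```text
clock: 42.65
tool_pos: [0.4874, 0.4066, 0.3025]
ee_rot: [-3.14, -0.002, -0.105]
force: [0.2, 0.1, -0.5]
width: 0.0178
gripper_force: 25.0
```

```bash
python3 -c "
from h import *
held('s21')
plan(653.9,77.3,302,-0.8,10)"
```

```text
held 71 x 446.0 527.0 mean [486. 401. 114.] width 0.0178 25.0
at [486.9 406.2 300.8] -6.0 norm/row 3.69
0 [np.float64(2.0), np.float64(3.1), np.float64(-0.01), np.float64(-0.52)]
1 [np.float64(1.98), np.float64(3.11), np.float64(-0.01), np.float64(-0.52)]
2 [np.float64(1.95), np.float64(3.13), np.float64(-0.01), np.float64(-0.52)]
3 [np.float64(1.92), np.float64(3.15), np.float64(-0.01), np.float64(-0.52)]
4 [np.float64(1.89), np.float64(3.17), np.float64(-0.01), np.float64(-0.52)]
5 [np.float64(1.86), np.float64(3.18), np.float64(-0.01), np.float64(-0.52)]
6 [np.float64(1.83), np.float64(3.2), np.float64(-0.01), np.float64(-0.52)]
7 [np.float64(1.8), np.float64(3.22), np.float64(-0.01), np.float64(-0.52)]
8 [np.float64(1.77), np.float64(3.23), np.float64(-0.01), np.float64(-0.52)]
9 [np.float64(1.75), np.float64(3.25), np.float64(-0.01), np.float64(-0.52)]
```

>>> arm_command(commands=[{"grip":1.2,"linear":[2.0,3.1,0],"rotation":[0,0,-0.52]},{"grip":1.2,"linear":[1.98,3.11,0],"rotation":[0,0,-0.52]},{"grip":1.2,"linear":[1.95,3.13,0],"rotation":[0,0,-0.52]},{"grip":1.2,"linear":[1.92,3.15,0],"rotation":[0,0,-0.52]},{"grip":1.2,"linear":[1.89,3.17,0],"rotation":[0,0,-0.52]},{"grip":1.2,"linear":[1.86,3.18,0],"rotation":[0,0,-0.52]},{"grip":1.2,"linear":[1.83,3.2,0],"rotation":[0,0,-0.52]},{"grip":1.2,"linear":[1.8,3.22,0],"rotation":[0,0,-0.52]}])

```text
clock: 43.5
tool_pos: [0.6204, 0.1419, 0.2985]
ee_rot: [3.141, 0.005, -0.032]
force: [0.3, 1.2, -0.9]
width: 0.0178
gripper_force: 25.0
```

>>> arm_command(commands=[{"grip":1.2,"linear":[1.77,3.23,0],"rotation":[0,0,-0.52]},{"grip":1.2,"linear":[1.75,3.25,0],"rotation":[0,0,-0.52]},{"grip":1.2,"linear":[0,0,0],"rotation":[0,0,0]},{"grip":1.2,"linear":[0,0,2],"rotation":[0,0,0]},{"grip":1.2,"linear":[0,0,2],"rotation":[0,0,0]},{"grip":1.2,"linear":[0,0,2],"rotation":[0,0,0]},{"grip":1.2,"linear":[0,0,0],"rotation":[0,0,0]},{"grip":1.2,"linear":[0,0,0],"rotation":[0,0,0]}])

```text
clock: 44.3
tool_pos: [0.6532, 0.0782, 0.2396]
ee_rot: [-3.141, 0.004, -0.013]
force: [0.2, 0.3, 0.2]
width: 0.0179
gripper_force: 25.0
```

```bash
python3 -c "
from h import *
held('s22')
plan(653.9,77.3,212,-0.8,3)"
```

```text
held 94 x 610.0 690.0 mean [646.  74.  53.] width 0.0179 25.0
at [654.   78.1 241. ] -0.8 norm/row 0.97
0 [np.float64(-0.0), np.float64(0.03), np.float64(0.97), np.float64(0.01)]
```

>>> arm_command(commands=[{"grip":1.2,"linear":[0.2,0.1,1],"rotation":[0,0,0]},{"grip":1.2,"linear":[0,0,1],"rotation":[0,0,0]},{"grip":1.2,"linear":[0,0,0.6],"rotation":[0,0,0]},{"grip":1.2,"linear":[0,0,0.4],"rotation":[0,0,0]},{"grip":1.2,"linear":[0,0,0],"rotation":[0,0,0]},{"grip":1.2,"linear":[0,0,0],"rotation":[0,0,0]},{"grip":2.8,"linear":[0,0,0],"rotation":[0,0,0]},{"grip":2.8,"linear":[0,0,0],"rotation":[0,0,0]}])

```text
clock: 45.15
tool_pos: [0.6564, 0.0766, 0.2119]
ee_rot: [3.142, -0.001, -0.014]
force: [0.5, 0.0, -0.7]
width: 0.0276
gripper_force: 0.0
```

>>> arm_command(commands=[{"grip":2.8,"linear":[0,0,0],"rotation":[0,0,0]},{"grip":2.8,"linear":[0,0,0],"rotation":[0,0,0]},{"grip":2.8,"linear":[0,0,-1],"rotation":[0,0,0]},{"grip":2.8,"linear":[0,0,-3],"rotation":[0,0,0]},{"grip":2.8,"linear":[0,0,-3],"rotation":[0,0,0]},{"grip":2.8,"linear":[0,0,-2],"rotation":[0,0,0]},{"grip":2.8,"linear":[0,0,0],"rotation":[0,0,0]},{"grip":2.8,"linear":[0,0,0],"rotation":[0,0,0]}])

```text
clock: 45.95
tool_pos: [0.6561, 0.0766, 0.3018]
ee_rot: [3.142, -0.001, -0.014]
force: [-1.3, -0.4, 0.1]
width: 0.0282
gripper_force: 0.0
```

```bash
python3 -c "
from h import *
look('23')
plan(655,-99,280,-0.8,8)"
```

```text
top [680.  -99.6] [ 9. 71.] -1.2 z 28.7 73
top [652.3 -55.5] [12. 72.] -0.5 z 28.4 97
top [648.5 -13.6] [12. 62.] -1.9 z 27.3 81
top [383.4 486.8] [30. 26.] 75.7 z 29.6 54
side [714.5 236.5] [30.  7.] 42.0 z 29.6 31
side [653.4  72.6] [18. 75.] -0.5 z 27.0 103
side [652.8  30.3] [78. 17.] -1.1 z 27.4 119
side [652.9 -14.4] [78. 24.] -1.6 z 26.7 127
side [652.  -56.1] [77. 21.] -1.4 z 26.9 132
side [677.3 -99.5] [18. 76.] 1.2 z 27.0 152
at [655.4  76.6 299.5] -0.8 norm/row 2.21
0 [np.float64(0.03), np.float64(2.2), np.float64(0.24), np.float64(0.0)]
```

>>> arm_command(commands=[{"grip":2.8,"linear":[0.1,2.2,0.4],"rotation":[0,0,0]},{"grip":2.8,"linear":[0.1,2.2,0.4],"rotation":[0,0,0]},{"grip":2.8,"linear":[0.1,2.2,0.4],"rotation":[0,0,0]},{"grip":2.8,"linear":[0.1,2.2,0.4],"rotation":[0,0,0]},{"grip":2.8,"linear":[0.1,2.2,0.4],"rotation":[0,0,0]},{"grip":2.8,"linear":[0.1,2.2,0.4],"rotation":[0,0,0]},{"grip":2.8,"linear":[0.1,2.2,0.3],"rotation":[0,0,0]},{"grip":2.8,"linear":[0.1,2.2,0.3],"rotation":[0,0,0]}])

```text
clock: 46.85
tool_pos: [0.6609, -0.1002, 0.2686]
ee_rot: [-3.14, 0.004, -0.014]
force: [0.7, 0.4, -0.2]
width: 0.0282
gripper_force: 0.0
```

>>> arm_command(commands=[{"grip":2.8,"linear":[0,0,0],"rotation":[0,0,0]},{"grip":2.8,"linear":[0,0,0],"rotation":[0,0,0]},{"grip":2.8,"linear":[0,0,0],"rotation":[0,0,0]},{"grip":2.8,"linear":[0,0,1.5],"rotation":[0,0,0]},{"grip":2.8,"linear":[0,0,1],"rotation":[0,0,0]},{"grip":2.8,"linear":[0,0,0],"rotation":[0,0,0]},{"grip":2.8,"linear":[0,0,0],"rotation":[0,0,0]},{"grip":2.8,"linear":[0,0,0],"rotation":[0,0,0]}])

```text
clock: 47.65
tool_pos: [0.6619, -0.0994, 0.2464]
ee_rot: [3.141, -0.0, -0.014]
force: [0.0, -0.6, 0.1]
width: 0.0282
gripper_force: 0.0
```

```bash
python3 -c "
from h import *
look('24')
plan(663,-99.5,212,-0.8,3)"
```

```text
top [668.  31.] [12. 57.] -0.8 z 28.1 59
top [653.9  74.4] [ 9. 71.] -0.1 z 28.4 85
top [383.5 487.7] [30. 23.] 78.1 z 30.0 50
side [637.7  73.3] [13. 42.] -2.3 z 27.3 60
side [638.5  30.7] [19. 47.] -3.9 z 27.1 78
side [634.9 -13.3] [17. 41.] -0.5 z 26.8 75
side [639.  -57.1] [15. 48.] -5.3 z 26.9 85
side [ 677.7 -103.4] [77. 23.] 0.6 z 27.1 150
at [662.  -99.5 246.8] -0.8 norm/row 1.16
0 [np.float64(0.03), np.float64(-0.0), np.float64(1.16), np.float64(0.0)]
```

>>> arm_command(commands=[{"grip":2.8,"linear":[0.1,0,1.2],"rotation":[0,0,0]},{"grip":2.8,"linear":[0,0,1.2],"rotation":[0,0,0]},{"grip":2.8,"linear":[0,0,1.0],"rotation":[0,0,0]},{"grip":2.8,"linear":[0,0,0],"rotation":[0,0,0]},{"grip":1.2,"linear":[0,0,0],"rotation":[0,0,0]},{"grip":1.2,"linear":[0,0,0],"rotation":[0,0,0]},{"grip":1.2,"linear":[0,0,0],"rotation":[0,0,0]},{"grip":1.2,"linear":[0,0,0],"rotation":[0,0,0]}])

```text
clock: 48.55
tool_pos: [0.6628, -0.0995, 0.2126]
ee_rot: [3.141, -0.0, -0.014]
force: [-0.3, 0.4, -0.3]
width: 0.0173
gripper_force: 25.1
```

>>> arm_command(commands=[{"grip":1.2,"linear":[-0.5,0,0],"rotation":[0,0,0]},{"grip":1.2,"linear":[-0.5,0,0],"rotation":[0,0,0]},{"grip":1.2,"linear":[-0.5,0,0],"rotation":[0,0,0]},{"grip":1.2,"linear":[-0.5,0,0],"rotation":[0,0,0]},{"grip":1.2,"linear":[0,0,0],"rotation":[0,0,0]},{"grip":1.2,"linear":[0,0,0],"rotation":[0,0,0]},{"grip":2.8,"linear":[0,0,0],"rotation":[0,0,0]},{"grip":2.8,"linear":[0,0,0],"rotation":[0,0,0]}])

```text
clock: 49.35
tool_pos: [0.643, -0.0993, 0.2124]
ee_rot: [3.141, -0.001, -0.014]
force: [0.4, -0.4, 0.2]
width: 0.0271
gripper_force: 0.0
```

```bash
python3 -c "
from h import *
look('25')
plan(643,-99,300,-0.8,3)"
```

```text
top [662.6  31. ] [12. 59.] -2.5 z 28.2 66
top [654.   74.4] [ 9. 71.] 0.4 z 28.9 85
top [382.1 487.5] [26. 31.] 53.3 z 29.8 56
side [623.4  30.3] [21. 14.] 14.9 z 26.6 26
side [ 678.4 -104.1] [20. 34.] -3.9 z 27.1 73
side [ 626.7 -101.2] [17. 15.] 54.5 z 26.6 27
at [642.9 -99.3 212.3] -0.8 norm/row 2.92
0 [np.float64(0.0), np.float64(-0.01), np.float64(-2.92), np.float64(0.0)]
```

>>> arm_command(commands=[{"grip":2.8,"linear":[0,0,0],"rotation":[0,0,0]},{"grip":2.8,"linear":[0,0,0],"rotation":[0,0,0]},{"grip":2.8,"linear":[0,0,-1],"rotation":[0,0,0]},{"grip":2.8,"linear":[0,0,-3],"rotation":[0,0,0]},{"grip":4,"linear":[0,0,-3],"rotation":[0,0,0]},{"grip":4,"linear":[0,0,-3],"rotation":[0,0,0]},{"grip":4,"linear":[0,0,0],"rotation":[0,0,0]},{"grip":4,"linear":[0,0,0],"rotation":[0,0,0]}])

```text
clock: 50.25
tool_pos: [0.6429, -0.0993, 0.3136]
ee_rot: [3.141, -0.002, -0.014]
force: [-0.5, 0.4, -1.3]
width: 0.0398
gripper_force: 0.0
```

```bash
python3 -c "
from h import *
look('26')
for c in ('side','top'):
    P=cloud(grab_frame(c)); x,y,z=P[...,0],P[...,1],P[...,2]; q=P[(z>.046)&(z<.075)&(x>.44)&(x<.53)&(y>.09)&(y<.16)]; print('knob',len(q),q.mean(0).round(4),np.ptp(q,0).round(3),pot(P))
plan(484,124.5,300,4,9)"
```

```text
top [655.8  31.1] [12. 79.] -1.2 z 27.9 103
top [654.6  74.5] [ 9. 72.] -0.3 z 28.0 90
top [382.  488.2] [31. 26.] 79.1 z 30.0 63
side [635.9  72.6] [14. 38.] -5.4 z 26.6 53
side [636.6  30.1] [15. 44.] -4.3 z 27.3 73
side [652.8 -15. ] [16. 77.] -1.8 z 26.6 117
side [652.7 -55.7] [77. 19.] -0.7 z 27.4 135
side [ 658.5 -103. ] [20. 80.] -0.9 z 26.8 148
knob 33 [0.4825 0.1225 0.0607] [0.015 0.019 0.022] (array([ 493. , -147.6]), 33.9, 231)
knob 35 [0.4818 0.1242 0.0634] [0.052 0.014 0.027] (array([ 492.2, -150.3]), 32.8, 206)
at [642.  -99.  310.1] -0.8 norm/row 3.04
0 [np.float64(-1.79), np.float64(-2.46), np.float64(0.11), np.float64(-0.53)]
1 [np.float64(-1.77), np.float64(-2.48), np.float64(0.11), np.float64(-0.53)]
2 [np.float64(-1.74), np.float64(-2.49), np.float64(0.11), np.float64(-0.53)]
3 [np.float64(-1.72), np.float64(-2.51), np.float64(0.11), np.float64(-0.53)]
4 [np.float64(-1.7), np.float64(-2.52), np.float64(0.11), np.float64(-0.53)]
5 [np.float64(-1.67), np.float64(-2.54), np.float64(0.11), np.float64(-0.53)]
6 [np.float64(-1.65), np.float64(-2.56), np.float64(0.11), np.float64(-0.53)]
7 [np.float64(-1.63), np.float64(-2.57), np.float64(0.11), np.float64(-0.53)]
8 [np.float64(-1.6), np.float64(-2.59), np.float64(0.11), np.float64(-0.53)]
```

>>> arm_command(commands=[{"grip":4,"linear":[-1.79,-2.46,0],"rotation":[0,0,-0.53]},{"grip":4,"linear":[-1.77,-2.48,0],"rotation":[0,0,-0.53]},{"grip":4,"linear":[-1.74,-2.49,0],"rotation":[0,0,-0.53]},{"grip":4,"linear":[-1.72,-2.51,0],"rotation":[0,0,-0.53]},{"grip":4,"linear":[-1.7,-2.52,0],"rotation":[0,0,-0.53]},{"grip":4,"linear":[-1.67,-2.54,0],"rotation":[0,0,-0.53]},{"grip":4,"linear":[-1.65,-2.56,0],"rotation":[0,0,-0.53]},{"grip":4,"linear":[-1.63,-2.57,0],"rotation":[0,0,-0.53]}])

```text
clock: 51.25
tool_pos: [0.501, 0.1004, 0.3109]
ee_rot: [-3.141, 0.003, 0.06]
force: [-0.5, 0.3, 0.1]
width: 0.0403
gripper_force: 0.0
```

>>> arm_command(commands=[{"grip":4,"linear":[-1.6,-2.59,0],"rotation":[0,0,-0.53]},{"grip":4,"linear":[0,0,0],"rotation":[0,0,0]},{"grip":4,"linear":[0,0,1.5],"rotation":[0,0,0]},{"grip":4,"linear":[0,0,1],"rotation":[0,0,0]},{"grip":4,"linear":[0,0,0],"rotation":[0,0,0]},{"grip":4,"linear":[0,0,0],"rotation":[0,0,0]},{"grip":4,"linear":[0,0,0],"rotation":[0,0,0]},{"grip":4,"linear":[0,0,0],"rotation":[0,0,0]}])

```text
clock: 52.05
tool_pos: [0.4852, 0.1242, 0.2878]
ee_rot: [3.142, -0.001, 0.069]
force: [-0.5, 0.7, 0.1]
width: 0.04
gripper_force: 0.0
```

```bash
python3 -c "
from h import *
plan(483,124,247,4,3)"
```

```text
at [485.2 124.2 287.8] 3.9 norm/row 1.36
0 [np.float64(-0.07), np.float64(0.0), np.float64(1.36), np.float64(-0.02)]
```

>>> arm_command(commands=[{"grip":4,"linear":[-0.1,0,1.5],"rotation":[0,0,0]},{"grip":4,"linear":[0,0,1.5],"rotation":[0,0,0]},{"grip":4,"linear":[0,0,1.1],"rotation":[0,0,0]},{"grip":4,"linear":[0,0,0],"rotation":[0,0,0]},{"grip":1,"linear":[0,0,0],"rotation":[0,0,0]},{"grip":1,"linear":[0,0,0],"rotation":[0,0,0]},{"grip":1,"linear":[0,0,0],"rotation":[0,0,0]},{"grip":1,"linear":[0,0,0],"rotation":[0,0,0]}], force=12)

```text
clock: 52.85
tool_pos: [0.4842, 0.1244, 0.247]
ee_rot: [-3.141, -0.002, 0.069]
force: [0.2, 0.2, 1.1]
width: 0.0156
gripper_force: 12.0
```

>>> arm_command(commands=[{"grip":1,"linear":[0,0,0],"rotation":[0,0,0]},{"grip":1,"linear":[0,0,0],"rotation":[0,0,0]},{"grip":1,"linear":[0.03,0.9,0],"rotation":[0,0,-3]},{"grip":1,"linear":[0.09,1.78,0],"rotation":[0,0,-6]},{"grip":1,"linear":[0.09,1.78,0],"rotation":[0,0,-6]},{"grip":1,"linear":[0.09,1.78,0],"rotation":[0,0,-6]},{"grip":1,"linear":[0.09,1.78,0],"rotation":[0,0,-6]},{"grip":1,"linear":[0.09,1.78,0],"rotation":[0,0,-6]}])

```text
clock: 53.65
tool_pos: [0.5187, 0.0334, 0.247]
ee_rot: [3.14, -0.004, 0.649]
force: [5.0, 4.9, -0.8]
width: 0.0158
gripper_force: 12.0
```

>>> arm_command(commands=[{"grip":1,"linear":[0.09,1.78,0],"rotation":[0,0,-6]},{"grip":1,"linear":[0.09,1.78,0],"rotation":[0,0,-6]},{"grip":1,"linear":[0.09,1.78,0],"rotation":[0,0,-6]},{"grip":1,"linear":[0.09,1.78,0],"rotation":[0,0,-6]},{"grip":1,"linear":[0.09,1.78,0],"rotation":[0,0,-6]},{"grip":1,"linear":[0,0,0],"rotation":[0,0,0]},{"grip":1,"linear":[0,0,0],"rotation":[0,0,0]},{"grip":1,"linear":[0,0,0],"rotation":[0,0,0]}])

```text
clock: 54.45
tool_pos: [0.5881, -0.0197, 0.247]
ee_rot: [3.139, -0.004, 1.168]
force: [2.4, 5.9, 1.6]
width: 0.0157
gripper_force: 12.0
```

>>> arm_command(commands=[{"grip":1,"linear":[0.09,1.78,0],"rotation":[0,0,-6]},{"grip":1,"linear":[0.09,1.78,0],"rotation":[0,0,-6]},{"grip":1,"linear":[0.05,1.2,0],"rotation":[0,0,-4]},{"grip":1,"linear":[0.01,0.6,0],"rotation":[0,0,-2]},{"grip":1,"linear":[0.01,0.6,0],"rotation":[0,0,-2]},{"grip":1,"linear":[0,0.6,0],"rotation":[0,0,-2]},{"grip":1,"linear":[0,0.2,0],"rotation":[0,0,0]},{"grip":1,"linear":[0,0,0],"rotation":[0,0,0]}], force=25)

```text
clock: 55.25
tool_pos: [0.6521, -0.0325, 0.2469]
ee_rot: [-3.138, -0.004, 1.553]
force: [-5.0, 6.3, 8.2]
width: 0.0154
gripper_force: 25.0
```

```bash
python3 -c "
from h import *
o=sensors.get_obs(); print(o['tool_pos'],o['force'],o['width'],o['ee_rot'])
f=grab_frame('side');P=cloud(f); x,y,z=P[...,0],P[...,1],P[...,2]; h=cv2.cvtColor(f['img'],cv2.COLOR_BGR2HSV)
q=P[mask(h,(22,150,90),(35,255,255))&(z>.033)&(z<.045)&(x>.55)&(x<.75)&(y<.14)&(y>-.15)]; v=np.polyfit(q[:,1],q[:,0],1); print(len(q),v,'ang',np.arctan(v[0])-0.014, q[:,1].min(),q[:,1].max())
"
```

```text
[ 0.65207306 -0.0324963   0.24691403] [-5.0086694   6.32524691  8.1631233 ] 0.015383236690790688 [-3.13776146 -0.00446837  1.55297827]
87 [-0.01132798  0.64888719] ang -0.025327499397848865 -0.1280772688333478 0.09945060207222589
```

>>> arm_command(commands=[{"grip":1,"linear":[0,0.2,0],"rotation":[0,0,0]},{"grip":1,"linear":[0,0.2,0],"rotation":[0,0,0]},{"grip":1,"linear":[0,0.2,0],"rotation":[0,0,0]},{"grip":1,"linear":[0,0,0],"rotation":[0,0,0]},{"grip":1,"linear":[0,0,0],"rotation":[0,0,0]},{"grip":1,"linear":[0,0,0],"rotation":[0,0,0]},{"grip":1,"linear":[0,0,0],"rotation":[0,0,0]},{"grip":1,"linear":[0,0,0],"rotation":[0,0,0]}])

```text
clock: 56.1
tool_pos: [0.6547, -0.0325, 0.2465]
ee_rot: [-3.125, -0.005, 1.554]
force: [-17.0, 6.0, 18.2]
width: 0.0153
gripper_force: 25.1
```

>>> arm_command(commands=[{"grip":4,"linear":[0,0,0],"rotation":[0,0,0]},{"grip":4,"linear":[0,0,0],"rotation":[0,0,0]},{"grip":4,"linear":[0,0,0],"rotation":[0,0,0]},{"grip":4,"linear":[0,-0.5,0],"rotation":[0,0,0]},{"grip":4,"linear":[0,0,-1],"rotation":[0,0,0]},{"grip":4,"linear":[0,0,-3],"rotation":[0,0,0]},{"grip":4,"linear":[0,0,-4],"rotation":[0,0,0]},{"grip":4,"linear":[0,0,-4],"rotation":[0,0,0]}])

```text
clock: 56.9
tool_pos: [0.6535, -0.0347, 0.3677]
ee_rot: [-3.141, -0.0, 1.553]
force: [0.1, -0.8, 0.9]
width: 0.04
gripper_force: 0.0
```

>>> arm_command(commands=[{"grip":4,"linear":[-3,3,-2],"rotation":[0,0,0]},{"grip":4,"linear":[-3,-3,0],"rotation":[0,0,0]},{"grip":4,"linear":[-3,-3,0],"rotation":[0,0,0]},{"grip":4,"linear":[-3,-3,0],"rotation":[0,0,0]},{"grip":4,"linear":[-3,-3,0],"rotation":[0,0,0]},{"grip":4,"linear":[-3,-3,0],"rotation":[0,0,0]},{"grip":4,"linear":[-3,-3,0],"rotation":[0,0,0]},{"grip":4,"linear":[0,0,0],"rotation":[0,0,0]}])

```text
clock: 57.7
tool_pos: [0.4972, -0.2449, 0.3871]
ee_rot: [-3.141, 0.002, 1.547]
force: [0.6, 0.5, -0.5]
width: 0.0401
gripper_force: 0.0
```

```bash
python3 -c "
from h import *
look('30')
f=snap('side','s30');P=cloud(f); x,y,z=P[...,0],P[...,1],P[...,2]; h=cv2.cvtColor(f['img'],cv2.COLOR_BGR2HSV)
q=P[mask(h,(22,150,90),(35,255,255))&(z>.033)&(z<.045)&(x>.55)&(x<.75)&(y<.14)&(y>-.15)]; v=np.polyfit(q[:,1],q[:,0],1); print(len(q),v)
q=P[(z>.046)&(z<.075)&(abs(x-.652)<.03)&(abs(y+.033)<.03)]; print('knob',q.mean(0),pot(P))
cv2.imwrite('pics/c30.png',cv2.resize(f['img'][170:265,270:400],(780,570),interpolation=2))"
```

```text
top [685.9 -99.7] [ 9. 21.] -3.9 z 28.2 25
top [633.1  75.2] [28. 12.] 0.1 z 28.3 35
top [632.5  31.4] [12. 29.] 3.7 z 28.2 38
top [631.1 -55. ] [12. 28.] 4.6 z 29.0 43
top [ 632.8 -101.3] [ 9. 22.] 9.2 z 28.3 27
top [382.  487.4] [27. 30.] 64.5 z 29.7 57
side [698.2 237. ] [17. 43.] -14.9 z 27.6 67
side [676.4  74.4] [32. 17.] 5.4 z 27.0 39
side [630.9  73.2] [15. 28.] 3.2 z 27.0 41
side [676.5  29.9] [18. 27.] -16.7 z 26.4 32
side [629.7  29.8] [16. 31.] -2.2 z 26.8 51
side [679.4 -15.3] [17. 30.] 3.3 z 26.7 42
side [629.7 -14.1] [17. 30.] -0.6 z 26.7 56
side [676.  -56.4] [29. 17.] -5.3 z 26.8 50
side [629.8 -55.5] [18. 29.] -5.8 z 27.1 58
side [ 680.3 -102.1] [17. 38.] 2.5 z 26.3 64
side [ 631.  -100.7] [26. 18.] 2.3 z 27.1 50
167 [0.01288512 0.65046683]
knob [ 0.64969373 -0.03653025  0.0607816 ] (array([ 492.8, -149. ]), 34.6, 225)
```

View pics/c30.png

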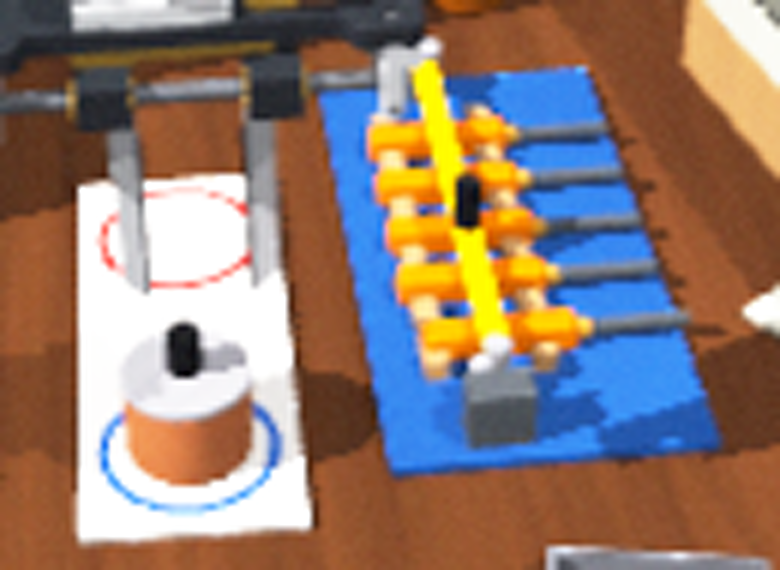

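All five files lie in their slots, blades to the back. The bar lies over them with its end at the catch (crop 490,350), measured at about 0 rad. The pot stands in the blue ring.

```bash
python3 -c "
from h import *
print(robot.sign_off())"
```

```text
the job is handed in; nothing more can be done
None
```

The job is handed in, with no verdict returned: the pot is in the blue ring, all five files are in their own slots with blades to the back, and the keeper bar measures shut in its catch.

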